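# Clear the sander's catch tray and hold its dust hood open at the index

### The arm

A 6-joint arm with a two-finger parallel gripper is mounted at the origin on the work surface. World frame = base frame: x ahead of the robot, y to its left, z up, the work surface at z = 0. Lengths are in mm, angles in rad, forces in N, time in s.
With the tool pointing down it reaches from about 275 to 750 mm from the base axis. Payload 10.2 kg.
Tool frame: the origin (TCP) lies at the very end of the fingers, on their centre line; the grasp point (between the pads) lies 19 mm behind it (ctrl.pinch_z is the distance from the TCP to the grasp point, in mm); y points along the fingers, z is the direction in which the jaws open and shut, and the axes are right-handed (so a half turn about y gives the same grasp; the last joint's range is limited). The gripper opens to 85 mm and grips with 20 to 120 N. Pads are 22 mm wide; open, the fingers measure 114 mm over their backs; the gripper's body (76 mm by 85 mm) begins 54 mm behind the grasp point. The pads swing forward as they close: fully open they stand 13 mm farther back than shut.
Start: joints at [-1.5, 0.313, 1.498, -0, 1.331, -0.223], TCP at [152.022, -502.514, 231.294] pointing down, gripper open.
Joint ranges: [-2.94, 2.94], [-0.97, 2.17], [0.19, 2.56], [-1.23, 4.37], [0.02, 3.11], [-2.88, 2.88]. Speed limits (rad/s): [2.39, 2.39, 3.01, 3.14, 3.14, 3.14].

### API

Orientations are given as a unit quaternion [w, x, y, z].
In Python, from rig import sense, eyes, ctrl gives the robot as it stands. The module is installed in compiled form; this text tells all that it offers.
- The arm moves only by the shell command python3 -m handwheel 'ROWS' [FORCE]. ROWS is JSON, a list of rows, each an object of numbers: "grip": the finger opening in mm, from 0 to 85.4; "tx", "ty", "tz": the shift along the tool's x, y, z in mm; "wx", "wy", "wz": the turn, a rotation vector about the tool's x, y, z in rad. In form: [{"grip": .., "tx": .., "ty": .., "tz": .., "wx": .., "wy": .., "wz": ..}, ...]. A call has 1 to 10 rows; each row shifts and turns the commanded pose from where the row before left it, along the tool's axes as they then stand; what a row does not reach is not made up. A row lasts 1/12 s, in which the tool goes at most 41.7 mm and 7.16 degrees, less where a joint would pass 70% of its speed; a pose out of reach is approached as far as the arm can. A call is refused whole if a number of a shift passes 41.7 or a number of a turn 0.125, either way. A call with a gripper value outside its range is refused whole. The fingers move at their own pace and stop on an object; FORCE is the grip in N (left out, the last holds). Time passes only in rows, so rows that do not move let the fingers close. It gives the time, the measured TCP pose, the force and the opening at its end, in the units of the state.
- sense(): the state, without advancing time (a new reading comes with each control period).
- eyes.capture(name): name is "scene" or "top" or "wrist"; returns a dict with "pixels" (384x512x3 uint8, red, green, blue), "mtx" (3x3 intrinsics, pixels), "dist" ([k1, k2, p1, p2, k3] as OpenCV has them; the pictures are not rectified), "R" (3x3) and "t" (3): a world point X has camera coordinates R X + t. Camera axes: x right, y down, z forward; pixel columns grow to the right and rows downward; lengths in mm; the calibration is good to about 2 mm. A picture is of the moment at which its call begins. There is no depth.
- ctrl.finish_job(): hands the job in, once; it reports no verdict.
The state is a dict: "time_s": time; "joints": joint angles; "dq": joint speeds; "tau": joint torques, N m; "eef_pos": TCP position; "ee_rot": TCP orientation; "force": force on the tool from outside, world axes, zero at the start; "wrist_torque": the same for the moment, N m; "grip_width": opening from 0.0 (shut) to 1.0 (fully open).
Only numpy, scipy, OpenCV 4.12 (cv2) and the standard library are available. Lean on these libraries where they do the work, as an engineer would, in place of code of your own. Each camera call takes 0.05 s, during which the arm holds its last target.

### The job

Put the two finished wooden bridges from the drum sander's catch tray into the plywood tote, leaving the steel snap gauge in the tray. Then lift the sander's dust hood by its handle until its pointer lines up with the index clamp set on the quadrant, and finish while still holding it steady there so that I can refit its stay: without it the hood falls shut if let go. Leave the index clamp as it is set and do not disturb the other things on the bench.

Things in the scene. Friction and masses are not known exactly. Their poses are not given: they have to be found in the camera images.
- sander: Grey bench drum sander, bolted down. Origin: on the bench under the middle of its casing; x points away from its catch tray, y to its left, z up. Casing 220 (x) by 380 (y), 145 high; motor on the left to y 330, 188 high. Aluminium catch tray: x -290 to -110, y -190 to 190, floor 14 above the bench, 3 mm lips up to 36 on three sides; on its fourth the casing front, 70 high, the hood above it.
- tote: Open plywood tote on the bench, 240 (x) by 170 (y) by 65 high, walls and floor 8 thick, 0.9 kg, loose. Origin: centre of its underside, z up. Stands right of the sander.
- bridge_a_center (a point): Finished instrument bridge, pale wood, 30 to 65 g, lying flat in the tray, 20 high. This point: centre of its straight bar, 90 (x) by 24 (y), half-way up (10 above the tray floor). Two feet project from the bar to y -20 at x 19 to 45 and x -45 to -19; grip across the 24 mm between them. Its x axis lies along the sander's x within 0.35 rad.
- bridge_b_center (a point): The other finished bridge, identical to bridge_a, same point and axes. The two bridges and the gauge lie side by side along the tray, some 110 mm apart, in any order.
- bridge_a: The first bridge as a whole; origin at the middle of the crown bar's underside, axes as at its centre point.
- bridge_b: The second bridge as a whole; origin at the middle of the crown bar's underside, axes as at its centre point.
- gauge: Steel snap gauge, a flat U 60 by 43 by 10 high, lying in the tray beside the bridges; stays there. Origin: middle of its underside.
- hood (a joint): Angle of the sheet-steel dust hood over the drum: 0 shut, grows as its front edge is swung up and away from the robot side, to 1.2 rad. It turns freely and weighs 0.5 to 0.9 kg: it falls shut from any angle (a few newtons at the handle carry it).
- hood_hinge (a point): Middle of the hood's hinge line, 145 above the bench, 60 mm behind the sander's origin; the line runs along the sander's y. The frame turns with the hood; shut, it is parallel to the sander's.
- hood_handle: Black grip sleeve, 18 thick, 96 long, turning freely on the bar of the U handle on the hood roof near its front edge. Origin: its middle (its axes turn with it); it runs along the sander's y, 36 clear below it; 140 before and 72 above the hinge line in the hood's frame (217 above the bench when shut). Can be gripped from straight above, fingers before and behind it. A dust port 45 high stands 95 to its left, farther back.
- pointer_tip (a point): Tip of the hood's dark steel pointer arm at its right side, 120 mm from the hinge line, moving along the quadrant as the hood swings; shut, it stands 25 degrees above the level.
- index_clamp (a joint): Setting of the index clamp on the quadrant: the hood angle (rad) at which the pointer lines up with it; between 0.45 and 0.85. Stiff; stays where it is set.
- index_mark (a point): The mark on the small brass index clamp (30 by 10 mm, with a thumb screw) that sits on the steel quadrant arc over the sander's right cheek. The pointer lines up when its tip is here. The arc has radius 120 about the hinge line, 172 mm right of the sander's middle.
- glue: Bystander: white glue bottle, 52 wide, 130 high, upright. Origin: middle of its underside.
- varnish: Bystander: amber varnish jar, 72 wide, 85 high, upright. Origin: middle of its underside.
- spray: Bystander: aluminium spray can, 54 wide, 190 high, upright. Origin: middle of its underside.
- brush: Bystander: dusting brush, 200 long, lying on the bench.
- screwdriver: Bystander: screwdriver, 200 long, lying on the bench.
- wood_plane: Bystander: wooden hand plane, 160 by 50, 95 high. Origin: middle of its underside.
Things that resemble listed ones, but are neither listed nor needed, are in the scene too. Leave any green or yellow look-alike of the bridge_a alone.

How it is judged:
By the outcome, as a careful person would: the job done as asked, in the order asked, and still so for the second after the job is handed in, while the arm keeps its last pose, push and grip.
It also fails if it takes over 70 s, if anything falls off the work surface, if the arm or the gripper's body presses on something with over 40 N, if the wrist force passes 120 N, or if a joint passes its speed limit or range.

## Working session

There is one attempt and no reset: what is moved stays moved. The work goes in short steps, Python scripts to look and compute and a shell command to move; the robot and the scene stay as the last step left them, time stands still between calls to the robot, and variables do not carry over. Pictures are saved under pics/ and viewed, and the job is handed in when it is done.

```bash
mkdir -p pics; python3 - <<'E'
from rig import sense, eyes, ctrl
import cv2
print(sense(), ctrl.pinch_z)
for n in ("scene","top","wrist"):
    c=eyes.capture(n); cv2.imwrite(f"pics/{n}0.png",c["pixels"][:,:,::-1]); print(n,c["mtx"].tolist(),c["dist"],c["R"].tolist(),c["t"])
E
```

```text
{'time_s': 0.0, 'joints': array([-1.50037784e+00,  3.13406255e-01,  1.49847488e+00, -2.18774399e-05,
        1.33100411e+00, -2.23375427e-01]), 'dq': array([ 0.00086984,  0.00100339,  0.00023733, -0.00086158,  0.0013175 ,
       -0.00035923]), 'tau': array([-1.75366058e-04, -4.12264824e+01, -2.59743351e+01, -1.65221704e-04,
        4.17257994e-03, -1.00562886e-05]), 'eef_pos': array([ 152.00802143, -502.22519032,  230.74323651]), 'ee_rot': array([ 0.10352789, -0.10347304,  0.69994708, -0.69903461]), 'force': array([0.10801396, 0.43832767, 0.25130761]), 'wrist_torque': array([-0.02504486,  0.015541  , -0.07083293]), 'grip_width': 1.004341750814078} 18.700000000000003
scene [[386.8647008784275, 0.0, 263.427739265452], [0.0, 386.8647008784275, 198.51947604062], [0.0, 0.0, 1.0]] [0.04439096 0.         0.         0.         0.        ] [[0.6682284182496712, 0.7439019395364919, 0.008982505073084979], [0.6513864078540791, -0.5792059320388759, -0.4901185937647499], [-0.3593974522815953, 0.33336225437925987, -0.8716094759975224]] [-334.14535369 -240.2420058  1509.07560656]
top [[381.8839524874828, 0.0, 261.0397165675894], [0.0, 381.8839524874828, 189.8442070715331], [0.0, 0.0, 1.0]] [-0.09905635  0.          0.          0.          0.        ] [[-0.011230775255192036, -0.9996726077523371, 0.022990149995372557], [-0.981251354078895, 0.006594019434359608, -0.1926195707243552], [0.19240491107428354, -0.02472238292199302, -0.9810041559428563]] [   6.65645479  523.64404111 1216.14010491]
wrist [[311.54049875287456, 0.0, 250.0597312434828], [0.0, 311.54049875287456, 192.3673210706895], [0.0, 0.0, 1.0]] [-0.05219857  0.          0.          0.          0.        ] [[0.28799141951509427, -0.9576329869016045, 6.843677660529008e-05], [-0.9240692527044027, -0.2778789560464964, 0.2624486654430459], [-0.2513104822565256, -0.07564620403179999, -0.9649459535764539]] [-524.91899822  -33.08492361  378.16316513]
```

View pics/scene0.png

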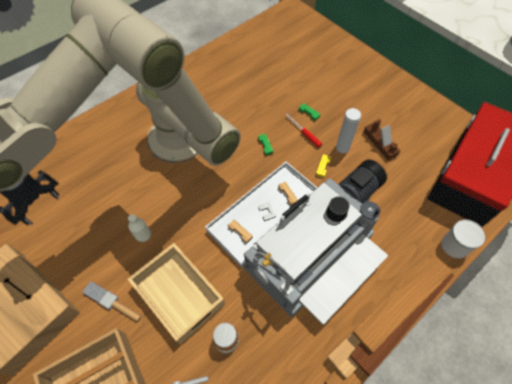

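View pics/top0.png

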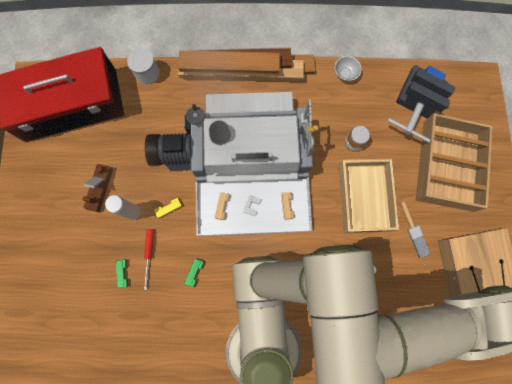

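View pics/wrist0.png

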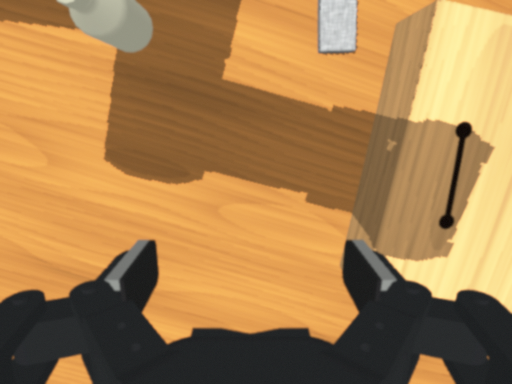

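The top view shows the sander at about (252,150), with the tray below it. The bridges are at (222,206) and (288,206), with the gauge between them at (252,206), and the tote is at (370,195). The scene view shows the bottle near (138,228) and the brass clamp near (266,260). Next I'll set up helpers and zoom in.

```bash
cat > h.py <<'E'
import numpy as np, cv2
from rig import sense, eyes, ctrl
def cap(n,f=None):
    c=eyes.capture(n)
    if f: cv2.imwrite(f"pics/{f}.png",c["pixels"][:,:,::-1])
    return c
def ray(c,uv):
    uv=np.array(uv,float).reshape(-1,1,2)
    p=cv2.undistortPoints(uv,c["mtx"],np.array(c["dist"])).reshape(-1,2)
    d=np.c_[p,np.ones(len(p))]@c["R"]; o=-c["R"].T@c["t"]
    return o,d/np.linalg.norm(d,axis=1)[:,None]
def plane(c,uv,z):
    o,d=ray(c,uv); return o+d*((z-o[2])/d[:,2])[:,None]
def tri(obs):
    A=np.zeros((3,3));b=np.zeros(3);L=[]
    for c,uv in obs:
        o,d=ray(c,uv);P=np.eye(3)-np.outer(d[0],d[0]);A+=P;b+=P@o;L.append((o,P))
    X=np.linalg.solve(A,b); return X,[float(np.linalg.norm(P@(X-o))) for o,P in L]
def proj(c,X):
    r,_=cv2.Rodrigues(c["R"]); return cv2.projectPoints(np.array(X,float).reshape(-1,1,3),r,c["t"],c["mtx"],np.array(c["dist"]))[0].reshape(-1,2)
def zoom(c,f,x0,y0,x1,y1,s):
    im=cv2.resize(c["pixels"][y0:y1,x0:x1,::-1],None,fx=s,fy=s,interpolation=cv2.INTER_CUBIC); cv2.imwrite(f"pics/{f}.png",im)
def wood(c,x0,y0,x1,y1):
    hsv=cv2.cvtColor(c["pixels"],cv2.COLOR_RGB2HSV); m=cv2.inRange(hsv,(5,70,80),(25,255,255)); k=np.zeros_like(m);k[y0:y1,x0:x1]=m[y0:y1,x0:x1]
    cs,_=cv2.findContours(k,cv2.RETR_EXTERNAL,cv2.CHAIN_APPROX_NONE)
    return [q for q in cs if cv2.contourArea(q)>30],k
E
python3 - <<'E'
from h import *
a=cap("top"); zoom(a,"topz",140,85,400,245,3)
b=cap("scene"); zoom(b,"scenez",190,140,400,330,3.1)
E
```

```text
(no output)
```

View pics/topz.png

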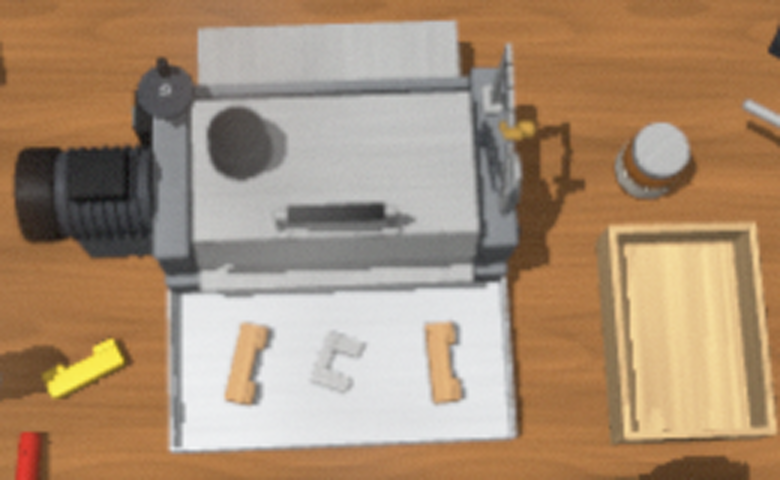

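View pics/scenez.png

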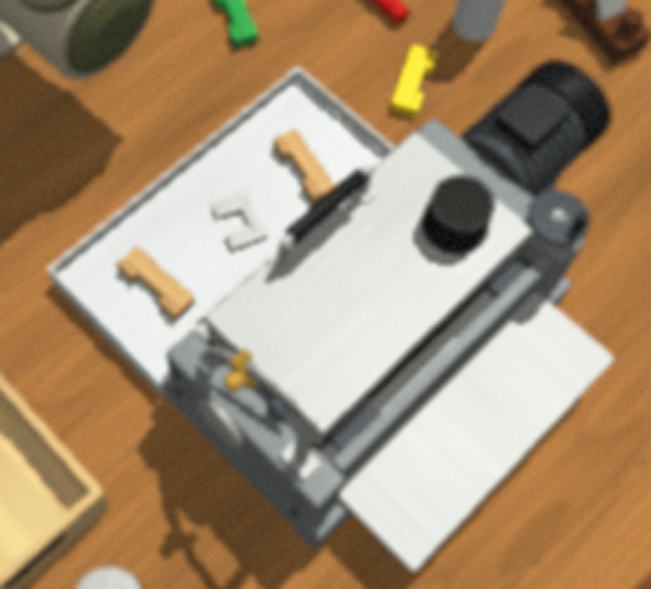

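The zooms show bridge A at zoom (247,362), bridge B at (443,362), the gauge between them, the handle at (335,213) and the brass clamp at (518,131). Next I'll compute positions from both views.

```bash
python3 - <<'E'
from h import *
a=cap("top"); b=cap("scene")
np.set_printoptions(precision=1,suppress=True)
T=lambda u,v:(140+u/3,85+v/3); S=lambda u,v:(190+u/3.1,140+v/3.1)
for n,c,box in (("top",a,(205,185,300,228)),("scene",b,(222,178,300,245))):
    cs,k=wood(c,*box)
    for q in cs:
        M=cv2.moments(q);ce=(M['m10']/M['m00'],M['m01']/M['m00']);r=cv2.minAreaRect(q)
        w=plane(c,cv2.boxPoints(r),34)
        print(n,cv2.contourArea(q),ce,plane(c,[ce],34)[0],"box",w[:,:2].ravel(), [np.linalg.norm(w[i]-w[i-1]) for i in (0,1)])
print("tri bridges")
def cent(c,box):
    cs,_=wood(c,*box); out=[]
    for q in cs:
        M=cv2.moments(q); out.append((M['m10']/M['m00'],M['m01']/M['m00']))
    return out
# lips
print("lip front L,R top", plane(a,[T(170,450),T(516,437)],36), "scene",plane(b,[S(297,68),S(50,270)],36))
print("tri L",tri([(a,T(170,450)),(b,S(297,68))]),"R",tri([(a,T(516,437)),(b,S(50,270))]))
# handle ends
print("handle L",tri([(a,T(290,214)),(b,S(361,178))]),"R",tri([(a,T(384,211)),(b,S(293,234))]))
print("clamp",tri([(a,T(516,131)),(b,S(238,375))]))
tc=[T(608,226),T(755,224),T(775,438),T(612,440)]
print("tote z65",plane(a,tc,65))
E
```

```text
top 183.5 (286.8546775658492, 205.48047229791098) [473.1 -84.2  34. ] box [ 515.4  -66.3  518.8  -97.8  431.8 -105.1  428.6  -73.9] [np.float64(87.17815624871311), np.float64(31.730333451715865)]
top 180.0 (221.27407407407404, 205.90277777777777) [473.4 134.6  34. ] box [434.1 157.  520.1 139.9 513.5 109.6 427.6 127.1] [np.float64(30.628484991293128), np.float64(87.72162590301951)]
scene 192.0 (240.12413194444443, 230.5) [480.1 -86.   34. ] box [ 438.6 -106.5  432.7  -74.1  520.6  -68.1  525.5  -99.9] [np.float64(87.16221548685813), np.float64(32.96747511825492)]
scene 165.5 (288.14904330312186, 193.03625377643505) [482.1 131.7  34. ] box [433.4 122.5 435.  157.  526.6 137.5 524.3 104.1] [np.float64(92.78815178850083), np.float64(34.574633612954194)]
scene 694.5 (235.8207343412527, 189.1684665226782) [348.9   5.4  34. ] box [280.8  -1.7 377.7 107.5 476.3  18.9 383.9 -85. ] [np.float64(132.51891379319585), np.float64(145.95137184392578)]
tri bridges
lip front L,R top [[ 377.   214.6   36. ]
 [ 387.9 -165.5   36. ]] scene [[ 382.3  215.1   36. ]
 [ 396.7 -162.3   36. ]]
tri L (array([378.5, 216.9,  29.6]), [1.6975290152957705, 1.697529015295778]) R (array([ 390.6, -163.7,   27.5]), [3.7493542427277426, 3.7493542427277315])
handle L (array([594.5,  78.7, 212.4]), [2.7884488037779804, 2.788448803777924]) R (array([596. , -12.7, 217.3]), [3.4139036527427282, 3.413903652742649])
clamp (array([ 669.7, -144.4,  236.8]), [0.7551862460503613, 0.7551862460504175])
tote z65 [[ 620.3 -273.6   65. ]
 [ 622.6 -443.5   65. ]
 [ 380.1 -447.3   65. ]
 [ 380.8 -265.5   65. ]]
```

```bash
cat >> h.py <<'E'
from scipy.spatial.transform import Rotation as Ro
def Rt(): q=sense()["ee_rot"]; return Ro.from_quat([q[1],q[2],q[3],q[0]])
def go(pos,jaw=None):
    """tool turn about y then shift, to put TCP at pos; tool y down; jaw = world dir of tool z (either sign)"""
    s=sense(); R=Rt().as_matrix(); p=s["eef_pos"]
    if jaw is not None:
        j=np.array([*jaw,0.]);j/=np.linalg.norm(j)
        for sg in (1,-1):
            z=sg*j; y=np.array([0,0,-1.]); Rn=np.c_[np.cross(y,z),y,z]
            w=Ro.from_matrix(R.T@Rn).as_rotvec(); print("jaw",sg,"turn",w.round(4),"then shift",(Rn.T@(np.array(pos)-p)).round(1))
    else: print("shift",(R.T@(np.array(pos)-p)).round(1))
    return
def st():
    s=sense(); print(round(s["time_s"],2),"p",s["eef_pos"].round(1),"F",s["force"].round(1),"g",round(s["grip_width"],3),"j",s["joints"].round(2)); print(Rt().as_matrix().round(3).tolist())
E
python3 - <<'E'
from h import *
st(); c=cap("wrist"); print("cam",-c["R"].T@c["t"])
R=Rt().as_matrix(); p=sense()["eef_pos"]; print("cam in tool",R.T@(-c["R"].T@c["t"]-p), R.T@c["R"].T)
go((400,40,340),(0,1)); go((400,40,340),(1,0)); go((400,40,340))
E
```

```text
0.35 p [ 152.  -502.5  231.2] F [-0.3 -0.6  0.6] g 1.0 j [-1.5   0.31  1.5   0.    1.33 -0.22]
[[-0.957, -0.0, 0.29], [-0.29, 0.0, -0.957], [-0.0, -1.0, -0.0]]
cam [ 215.64024139 -483.32427023  373.98425353]
cam in tool [-6.64468560e+01 -1.42755417e+02  7.41259787e-02] [[ 1.66385452e-03  9.64881038e-01  2.62681962e-01]
 [-1.09282351e-03 -2.62680414e-01  9.64882276e-01]
 [ 9.99998019e-01 -1.89248876e-03  6.17382693e-04]]
jaw 1 turn [-0.0000e+00 -2.8478e+00 -3.0000e-04] then shift [ 248.  -108.8  542.5]
jaw -1 turn [ 2.000e-04  2.938e-01 -0.000e+00] then shift [-248.  -108.8 -542.5]
jaw 1 turn [ 1.000e-04 -1.277e+00 -2.000e-04] then shift [-542.5 -108.8  248. ]
jaw -1 turn [2.0000e-04 1.8646e+00 1.0000e-04] then shift [ 542.5 -108.8 -248. ]
shift [-394.5 -108.7 -447.4]
```

```bash
r='{"tx":-28.5,"ty":-4,"tz":-28}'; python3 -m handwheel '[{"ty":-10,"tx":-28.5,"tz":-28},{"tx":-28.5,"ty":-8,"tz":-28},{"tx":-28.5,"ty":-2,"tz":-28},{"tx":-28.5,"ty":-2,"tz":-28},{"tx":-28.5,"ty":-2,"tz":-28},{"tx":-28.5,"ty":-2,"tz":-28},{"tx":-28.5,"ty":-2,"tz":-28},{"tx":-28.5,"ty":-2,"tz":-28},{"tx":-28.5,"ty":-2,"tz":-28},{"tx":-28.5,"ty":-2,"tz":-28}]' 30
python3 -m handwheel '[{"tx":-28.5,"ty":-2,"tz":-28},{"tx":-28.5,"ty":-2,"tz":-28},{"tx":-28.5,"tz":-28},{"tx":-28.5,"tz":-28},{"tx":-28.5,"tz":-28},{"wy":-0.124},{"wy":-0.124},{"wy":-0.124},{"wy":-0.124},{"wy":-0.124}]'
python3 -m handwheel '[{"wy":-0.124},{"wy":-0.124},{"wy":-0.124},{"wy":-0.124},{"wy":-0.124},{"wy":-0.124},{"wy":-0.124},{"wy":-0.124},{"wy":-0.124},{"wy":-0.124}]'
python3 -m handwheel '[{"wy":-0.124},{"wy":-0.124},{"wy":-0.124},{"wy":-0.124},{"wy":-0.124},{"wy":-0.124},{"wy":-0.124},{"wy":-0.120}]'
python3 - <<'E'
from h import *
st(); cap("wrist","w1")
E
```

```text
0.4 p [ 152.  -502.5  231.2] F [0.8 0.6 0.1] g 1.0 j [-1.5   0.31  1.5   0.    1.33 -0.22]
[[-0.957, -0.0, 0.29], [-0.29, 0.0, -0.957], [-0.0, -1.0, -0.0]]invalid input
invalid input
invalid input
invalid input
```

View pics/w1.png

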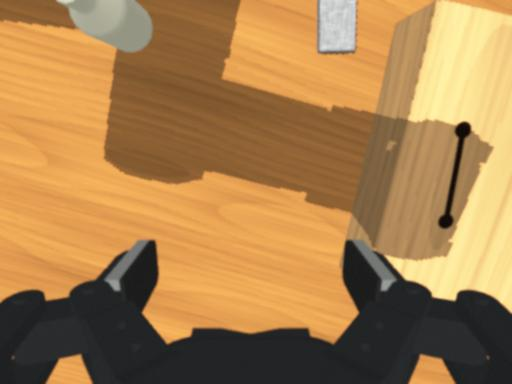

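The picture is unchanged because the calls were refused. Each row probably needs all seven numbers.

```bash
python3 -m handwheel '[{"grip":85,"tx":-28.5,"ty":-10,"tz":-28,"wx":0,"wy":0,"wz":0},{"grip":85,"tx":-28.5,"ty":-8,"tz":-28,"wx":0,"wy":0,"wz":0},{"grip":85,"tx":-28.5,"ty":-2,"tz":-28,"wx":0,"wy":0,"wz":0},{"grip":85,"tx":-28.5,"ty":-2,"tz":-28,"wx":0,"wy":0,"wz":0},{"grip":85,"tx":-28.5,"ty":-2,"tz":-28,"wx":0,"wy":0,"wz":0},{"grip":85,"tx":-28.5,"ty":-2,"tz":-28,"wx":0,"wy":0,"wz":0},{"grip":85,"tx":-28.5,"ty":-2,"tz":-28,"wx":0,"wy":0,"wz":0},{"grip":85,"tx":-28.5,"ty":-2,"tz":-28,"wx":0,"wy":0,"wz":0}]' 30
```

```text
time_s: 1.12
eef_pos: [305.8, -220.3, 261.6]
ee_rot: [-0.103, 0.103, -0.699, 0.7]
force: [1.0, -0.5, 0.7]
grip_width: 0.993
```

```bash
python3 -m handwheel '[{"grip":85,"tx":-28.5,"ty":0,"tz":-28,"wx":0,"wy":0,"wz":0},{"grip":85,"tx":-28.5,"ty":0,"tz":-28,"wx":0,"wy":0,"wz":0},{"grip":85,"tx":-28.5,"ty":0,"tz":-28,"wx":0,"wy":0,"wz":0},{"grip":85,"tx":-28.5,"ty":0,"tz":-28,"wx":0,"wy":0,"wz":0},{"grip":85,"tx":-28.5,"ty":0,"tz":-28,"wx":0,"wy":0,"wz":0},{"grip":85,"tx":-28.5,"ty":0,"tz":-28,"wx":0,"wy":0,"wz":0},{"grip":85,"tx":-28.5,"ty":0,"tz":-28,"wx":0,"wy":0,"wz":0},{"grip":85,"tx":0,"ty":0,"tz":0,"wx":0,"wy":-0.124,"wz":0},{"grip":85,"tx":0,"ty":0,"tz":0,"wx":0,"wy":-0.124,"wz":0},{"grip":85,"tx":0,"ty":0,"tz":0,"wx":0,"wy":-0.124,"wz":0}]'
python3 -m handwheel '[{"grip":85,"tx":0,"ty":0,"tz":0,"wx":0,"wy":-0.124,"wz":0},{"grip":85,"tx":0,"ty":0,"tz":0,"wx":0,"wy":-0.124,"wz":0},{"grip":85,"tx":0,"ty":0,"tz":0,"wx":0,"wy":-0.124,"wz":0},{"grip":85,"tx":0,"ty":0,"tz":0,"wx":0,"wy":-0.124,"wz":0},{"grip":85,"tx":0,"ty":0,"tz":0,"wx":0,"wy":-0.124,"wz":0},{"grip":85,"tx":0,"ty":0,"tz":0,"wx":0,"wy":-0.124,"wz":0},{"grip":85,"tx":0,"ty":0,"tz":0,"wx":0,"wy":-0.124,"wz":0},{"grip":85,"tx":0,"ty":0,"tz":0,"wx":0,"wy":-0.124,"wz":0},{"grip":85,"tx":0,"ty":0,"tz":0,"wx":0,"wy":-0.124,"wz":0},{"grip":85,"tx":0,"ty":0,"tz":0,"wx":0,"wy":-0.124,"wz":0}]'
python3 -m handwheel '[{"grip":85,"tx":0,"ty":0,"tz":0,"wx":0,"wy":-0.124,"wz":0},{"grip":85,"tx":0,"ty":0,"tz":0,"wx":0,"wy":-0.124,"wz":0},{"grip":85,"tx":0,"ty":0,"tz":0,"wx":0,"wy":-0.124,"wz":0},{"grip":85,"tx":0,"ty":0,"tz":0,"wx":0,"wy":-0.124,"wz":0},{"grip":85,"tx":0,"ty":0,"tz":0,"wx":0,"wy":-0.124,"wz":0},{"grip":85,"tx":0,"ty":0,"tz":0,"wx":0,"wy":-0.124,"wz":0},{"grip":85,"tx":0,"ty":0,"tz":0,"wx":0,"wy":-0.124,"wz":0},{"grip":85,"tx":0,"ty":0,"tz":0,"wx":0,"wy":-0.124,"wz":0},{"grip":85,"tx":0,"ty":0,"tz":0,"wx":0,"wy":-0.124,"wz":0},{"grip":85,"tx":0,"ty":0,"tz":0,"wx":0,"wy":-0.120,"wz":0}]'
python3 - <<'E'
from h import *
st(); cap("wrist","w1");cap("top","t1")
E
```

```text
time_s: 1.95
eef_pos: [439.7, 24.1, 261.2]
ee_rot: [0.234, -0.234, 0.667, -0.667]
force: [-1.1, -1.0, -0.8]
grip_width: 1.002
time_s: 2.78
eef_pos: [439.6, 23.3, 261.3]
ee_rot: [0.578, -0.578, 0.408, -0.408]
force: [-0.3, -0.2, -0.2]
grip_width: 0.994
time_s: 3.62
eef_pos: [439.6, 23.3, 261.3]
ee_rot: [0.707, -0.707, -0.002, 0.002]
force: [0.5, -0.1, 0.4]
grip_width: 0.996
3.62 p [439.6  23.3 261.3] F [ 0.5 -0.1  0.4] g 0.996 j [-0.21  0.1   1.68  0.    1.36 -1.79]
[[1.0, 0.0, -0.006], [0.006, 0.0, 1.0], [0.0, -1.0, 0.0]]
```

View pics/w1.png

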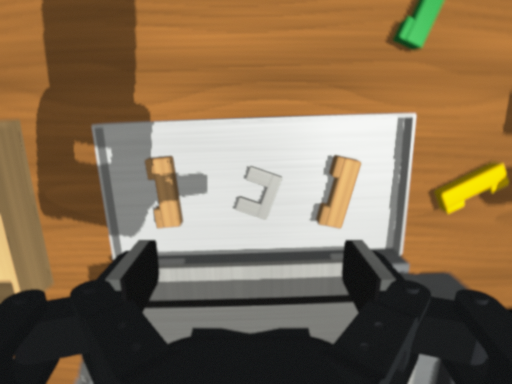

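The wrist view shows bridge B at (165,192), the gauge at (259,192) and bridge A at (341,191), with the tray front lip along the top at rows 115–125. Next I'll measure these.

```bash
cat >> h.py <<'E'
def bridge(q,c,z=34):
    # outline on the top plane -> min-area box, axis and bar centre
    w=plane(c,q.reshape(-1,2),z)[:,:2].astype(np.float32)
    r=cv2.minAreaRect(w); b=cv2.boxPoints(r); e=b[1]-b[0]; f=b[2]-b[1]
    L,W=(e,f) if np.linalg.norm(e)>np.linalg.norm(f) else (f,e)
    x=L/np.linalg.norm(L); x=x if x[0]>0 else -x; y=np.array([-x[1],x[0]])
    ctr=b.mean(0); return ctr, ctr+4*y, np.arctan2(x[1],x[0]), np.linalg.norm(L),np.linalg.norm(W)
E
python3 - <<'E'
from h import *
np.set_printoptions(precision=1,suppress=True)
w=cap("wrist"); a=cap("top"); b=cap("scene")
def getc(c,box):
    cs,_=wood(c,*box); o=[]
    for q in cs:
        if cv2.contourArea(q)>3000: continue
        M=cv2.moments(q); o.append((np.array([M['m10'],M['m01']])/M['m00'],q))
    return o
for n,c,box in (("w",w,(135,145,375,238)),("top",a,(205,185,300,228)),("scene",b,(222,178,300,245))):
    for ce,q in getc(c,box):
        if cv2.contourArea(q)<100: continue
        r=bridge(q,c); print(n,cv2.contourArea(q),ce,*r)
E
```

```text
w 1622.5 [338.9 191.8] [475.1 130.8] [475.9 134.7] -0.21227622 88.93522 34.412125
w 1612.5 [164.7 190.9] [474.5 -84.2] [474.2 -80.2] 0.07722042 89.89456 34.370674
scene 188.5 [240.3 230.7] [479.3 -86. ] [479. -82.] 0.06882067 87.76633 34.657326
scene 163.0 [288.2 193.1] [480.  130.4] [480.8 134.3] -0.21018697 91.200195 33.25657
scene 696.0 [235.8 189.2] [381.3   9.1] [378.3  11.7] 0.84520644 149.51715 136.19592
```

```bash
python3 - <<'E'
from h import *
go((476,135.3,120),(.209,.978))
E
```

```text
jaw 1 turn [-0.000e+00  2.072e-01  1.000e-04] then shift [ 12.2 141.3 117.1]
jaw -1 turn [ 1.0000e-04 -2.9344e+00  0.0000e+00] then shift [ -12.2  141.3 -117.1]
```

```bash
python3 -m handwheel '[{"grip":60,"tx":0,"ty":0,"tz":0,"wx":0,"wy":0.1036,"wz":0},{"grip":60,"tx":0,"ty":0,"tz":0,"wx":0,"wy":0.1036,"wz":0},{"grip":60,"tx":2,"ty":23.5,"tz":19.5,"wx":0,"wy":0,"wz":0},{"grip":60,"tx":2,"ty":23.5,"tz":19.5,"wx":0,"wy":0,"wz":0},{"grip":60,"tx":2,"ty":23.5,"tz":19.5,"wx":0,"wy":0,"wz":0},{"grip":60,"tx":2,"ty":23.5,"tz":19.5,"wx":0,"wy":0,"wz":0},{"grip":60,"tx":2,"ty":23.5,"tz":19.5,"wx":0,"wy":0,"wz":0},{"grip":60,"tx":2.2,"ty":23.8,"tz":19.6,"wx":0,"wy":0,"wz":0},{"grip":60,"tx":0,"ty":0,"tz":0,"wx":0,"wy":0,"wz":0},{"grip":60,"tx":0,"ty":0,"tz":0,"wx":0,"wy":0,"wz":0}]'
python3 - <<'E'
from h import *
st(); cap("wrist","w2")
E
```

```text
time_s: 4.7
eef_pos: [475.1, 135.8, 119.2]
ee_rot: [-0.703, 0.703, -0.074, 0.072]
force: [0.1, -0.6, 0.6]
grip_width: 0.702
4.7 p [475.1 135.8 119.2] F [ 0.1 -0.6  0.6] g 0.702 j [ 0.04  0.37  1.74 -0.    1.04 -1.32]
[[0.979, -0.002, 0.206], [-0.206, -0.0, 0.979], [-0.002, -1.0, -0.001]]
```

View pics/w2.png

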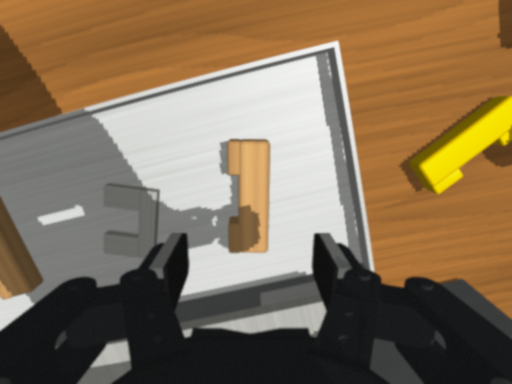

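The bridge lies between the fingers, with its bar at columns 240–270 and rows 139–252 and the feet to the left. It is well aligned with the jaws.

```bash
python3 - <<'E'
from h import *
w=cap("wrist")
cs,_=wood(w,215,130,285,260)
for q in cs:
    if cv2.contourArea(q)<1000: continue
    x,y,W,H=cv2.boundingRect(q);print(x,y,W,H,bridge(q,w))
P=plane(w,[(270,139),(268,252),(240,175),(239,217)],34); print(P.round(1)); print("bar mid",P[:2].mean(0),P[2:].mean(0), P.mean(0))
# height: compare with corners in w1 (right edge far corners), from saved picture geometry w1
import json
R1=np.array([[0,0,0]])
E
```

```text
228 138 42 113 (array([475.03912, 133.82132], dtype=float32), array([475.8839, 137.7311], dtype=float32), np.float32(-0.2128021), np.float32(89.17157), np.float32(30.876411))
[[435.4 158.3  34. ]
 [523.6 139.5  34. ]
 [457.1 131.1  34. ]
 [489.5 123.1  34. ]]
bar mid [479.52134391 148.88557021  34.        ] [473.30969394 127.1093882   34.        ] [476.41551893 137.99747921  34.        ]
```

```bash
cat >> h.py <<'E'
def wcam(Rtool,p,c):
    """wrist calibration carried over to another tool pose"""
    R0=Rt().as_matrix(); p0=sense()["eef_pos"]; Rc=R0.T@c["R"].T; o=R0.T@(-c["R"].T@c["t"]-p0)
    R=(np.array(Rtool)@Rc).T; return dict(mtx=c["mtx"],dist=c["dist"],R=R,t=-R@(np.array(Rtool)@o+p))
E
python3 - <<'E'
from h import *
w=cap("wrist")
w1=wcam([[1.0,0,-.006],[.006,0,1.0],[0,-1.0,0]],np.array([439.6,23.3,261.3]),w)
im1=dict(w1); im1["pixels"]=cv2.imread("pics/w1.png")[:,:,::-1].copy()
def cor(c,box,amin):
    cs,_=wood(c,*box); q=max(cs,key=cv2.contourArea).reshape(-1,2)
    d=plane(c,q,34)[:,:2]; x=np.array([.978,-.209]);y=np.array([.209,.978])
    a,b=d@x,d@y
    return [q[np.argmax(b+a)],q[np.argmax(b-a)]]   # far right, near right corners of the +y edge
A=cor(im1,(300,145,375,238),0);B=cor(w,(215,130,285,260),0)
for i in range(2): print(A[i],B[i],tri([(im1,A[i]),(w,B[i])]))
st()
E
```

```text
[340 227] [266 248] (array([519.78208593, 138.10320878,  34.22298823]), [0.6313236190076077, 0.6313236190078252])
[360 163] [269 140] (array([437.17379203, 157.32103789,  29.42455993]), [0.1847843051976711, 0.18478430519788142])
4.85 p [476.1 134.8 121.1] F [-0.2  0.1  0. ] g 0.703 j [ 0.04  0.37  1.73 -0.    1.04 -1.32]
[[0.978, 0.002, 0.207], [-0.207, -0.0, 0.978], [0.002, -1.0, 0.0]]
```

```bash
python3 -m handwheel '[{"grip":55,"tx":0,"ty":30,"tz":1.2,"wx":0,"wy":0,"wz":0},{"grip":55,"tx":0,"ty":30,"tz":0,"wx":0,"wy":0,"wz":0},{"grip":55,"tx":0,"ty":25,"tz":0,"wx":0,"wy":0,"wz":0},{"grip":55,"tx":0,"ty":12,"tz":0,"wx":0,"wy":0,"wz":0},{"grip":55,"tx":0,"ty":6,"tz":0,"wx":0,"wy":0,"wz":0},{"grip":55,"tx":0,"ty":0,"tz":0,"wx":0,"wy":0,"wz":0},{"grip":55,"tx":0,"ty":0,"tz":0,"wx":0,"wy":0,"wz":0}]' 30
python3 -m handwheel '[{"grip":10,"tx":0,"ty":0,"tz":0,"wx":0,"wy":0,"wz":0},{"grip":10,"tx":0,"ty":0,"tz":0,"wx":0,"wy":0,"wz":0},{"grip":10,"tx":0,"ty":0,"tz":0,"wx":0,"wy":0,"wz":0},{"grip":10,"tx":0,"ty":0,"tz":0,"wx":0,"wy":0,"wz":0},{"grip":10,"tx":0,"ty":0,"tz":0,"wx":0,"wy":0,"wz":0},{"grip":10,"tx":0,"ty":0,"tz":0,"wx":0,"wy":0,"wz":0}]' 30
python3 - <<'E'
from h import *
st(); cap("wrist","w3")
E
```

```text
time_s: 5.43
eef_pos: [476.6, 136.3, 18.1]
ee_rot: [0.703, -0.703, 0.073, -0.074]
force: [-0.3, -0.3, 0.8]
grip_width: 0.648
time_s: 5.93
eef_pos: [476.5, 136.6, 18.1]
ee_rot: [0.703, -0.703, 0.072, -0.074]
force: [-0.6, -0.7, 6.6]
grip_width: 0.269
5.93 p [476.5 136.6  18.1] F [-0.6 -0.7  6.6] g 0.269 j [ 0.04  0.54  1.81 -0.    0.8  -1.32]
[[0.979, 0.002, 0.205], [-0.205, -0.0, 0.979], [0.002, -1.0, 0.0]]
```

View pics/w3.png

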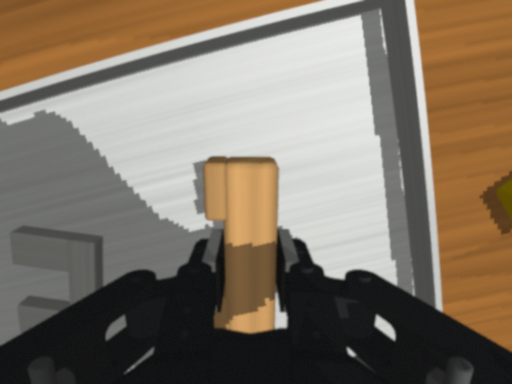

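Bridge A is held, opening 23 mm as expected. Before carrying it I'll lift and measure the tote rim and the bottle.

```bash
python3 -m handwheel '[{"grip":10,"tx":0,"ty":-6,"tz":0,"wx":0,"wy":0,"wz":0},{"grip":10,"tx":0,"ty":-15,"tz":0,"wx":0,"wy":0,"wz":0},{"grip":10,"tx":0,"ty":-30,"tz":0,"wx":0,"wy":0,"wz":0},{"grip":10,"tx":0,"ty":-35,"tz":0,"wx":0,"wy":0,"wz":0},{"grip":10,"tx":0,"ty":-35,"tz":0,"wx":0,"wy":0,"wz":0},{"grip":10,"tx":0,"ty":-30,"tz":0,"wx":0,"wy":0,"wz":0},{"grip":10,"tx":0,"ty":-10,"tz":0,"wx":0,"wy":0,"wz":0}]' 30
python3 - <<'E'
from h import *
b=cap("scene"); a=cap("top")
zoom(b,"s4",110,230,240,350,5); zoom(a,"t4",320,140,420,260,5); st()
E
```

```text
time_s: 6.57
eef_pos: [477.2, 136.7, 182.9]
ee_rot: [0.704, -0.703, 0.07, -0.076]
force: [0.8, 0.3, 0.9]
grip_width: 0.273
6.67 p [476.5 136.7 179.8] F [ 0.1 -0.3 -0. ] g 0.274 j [ 0.04  0.29  1.66  0.    1.18 -1.32]
[[0.979, 0.004, 0.205], [-0.205, 0.0, 0.979], [0.004, -1.0, 0.001]]
```

View pics/s4.png

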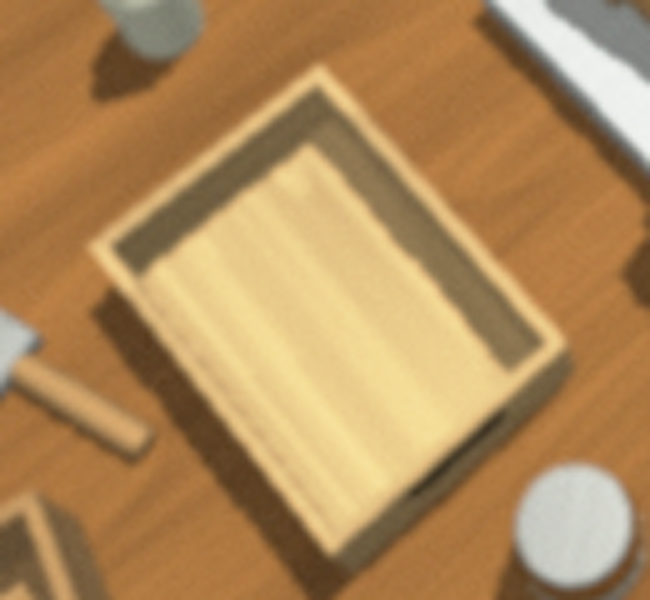

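View pics/t4.png

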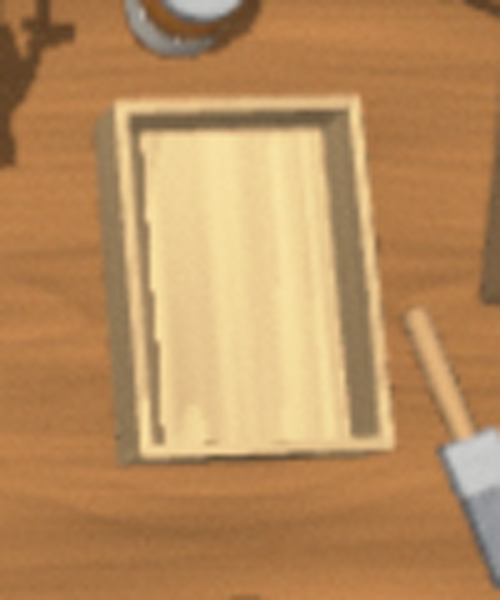

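The rim corners are visible in both views. Scene zoom: (320,65), (92,245), (565,345), (335,555). Top zoom: (142,460), (393,447), (115,102), (358,97). The bottle base in the scene zoom is at about (160,50).

```bash
python3 - <<'E'
from h import *
a=cap("top"); b=cap("scene")
S=lambda u,v:(110+u/5,230+v/5); T=lambda u,v:(320+u/5,140+v/5)
Q=[]
for s,t in (((320,65),(142,460)),((92,245),(393,447)),((565,345),(115,102)),((335,555),(358,97))):
    X,e=tri([(a,T(*t)),(b,S(*s))]); Q.append(X); print(X.round(1),round(e[0],1))
Q=np.array(Q); print(Q.mean(0)); print(np.linalg.norm(Q[0]-Q[1]),np.linalg.norm(Q[2]-Q[3]),np.linalg.norm(Q[0]-Q[2]),np.linalg.norm(Q[1]-Q[3]))
print("inner floor corners scene z8", plane(b,[S(140,272)],8))
print("bottle",plane(b,[S(160,45)],0), "jar",plane(b,[S(575,525)],85))
go((505,-318,180)); go((505,-318,180),(0,1))
E
```

```text
[ 381.6 -278.9   58.9] 3.1
[ 387.2 -447.6   60.7] 3.0
[ 623.2 -274.4   58.2] 2.3
[ 627.4 -443.3   57.1] 3.4
[ 504.81547776 -361.04330916   58.70349984]
168.8003899105359 168.92588962658988 241.64655402019494 240.29425852838807
inner floor corners scene z8 [[ 399.06224115 -434.81399107    8.        ]]
bottle [[ 273.1001876  -340.88514847    0.        ]] jar [[ 711.77970889 -333.01414285   85.        ]]
shift [ 122.6   -3.2 -438.7]
jaw 1 turn [ 0.0003 -0.207  -0.0019] then shift [  29.8   -3.2 -454.5]
jaw -1 turn [2.8000e-03 2.9346e+00 4.0000e-04] then shift [-29.8  -3.2 454.5]
```

```bash
python3 -m handwheel '[{"grip":10,"tx":2.5,"ty":0,"tz":-10,"wx":0,"wy":-0.1,"wz":0},{"grip":10,"tx":2.5,"ty":0,"tz":-20,"wx":0,"wy":-0.107,"wz":0},{"grip":10,"tx":2.5,"ty":0,"tz":-38,"wx":0,"wy":0,"wz":0},{"grip":10,"tx":2.5,"ty":0,"tz":-38,"wx":0,"wy":0,"wz":0},{"grip":10,"tx":2.5,"ty":0,"tz":-38,"wx":0,"wy":0,"wz":0},{"grip":10,"tx":2.5,"ty":0,"tz":-38,"wx":0,"wy":0,"wz":0},{"grip":10,"tx":2.5,"ty":0,"tz":-38,"wx":0,"wy":0,"wz":0},{"grip":10,"tx":2.5,"ty":0,"tz":-38,"wx":0,"wy":0,"wz":0},{"grip":10,"tx":2.5,"ty":0,"tz":-38,"wx":0,"wy":0,"wz":0},{"grip":10,"tx":2.5,"ty":0,"tz":-38,"wx":0,"wy":0,"wz":0}]' 30
python3 -m handwheel '[{"grip":10,"tx":2.5,"ty":0,"tz":-38,"wx":0,"wy":0,"wz":0},{"grip":10,"tx":2.5,"ty":0,"tz":-38,"wx":0,"wy":0,"wz":0},{"grip":10,"tx":2.5,"ty":0,"tz":-30,"wx":0,"wy":0,"wz":0},{"grip":10,"tx":0,"ty":0,"tz":-15,"wx":0,"wy":0,"wz":0},{"grip":10,"tx":0,"ty":0,"tz":0,"wx":0,"wy":0,"wz":0},{"grip":10,"tx":0,"ty":0,"tz":0,"wx":0,"wy":0,"wz":0}]' 30
python3 - <<'E'
from h import *
st(); cap("wrist","w5"); go((505,-323,14))
E
```

```text
time_s: 7.6
eef_pos: [495.6, -199.4, 175.9]
ee_rot: [0.708, -0.706, 0.001, 0.001]
force: [0.1, -0.9, -0.5]
grip_width: 0.273
time_s: 8.1
eef_pos: [503.4, -318.7, 175.7]
ee_rot: [0.708, -0.706, 0.001, 0.001]
force: [0.6, 1.2, -0.8]
grip_width: 0.275
8.1 p [ 503.4 -318.7  175.7] F [ 0.6  1.2 -0.8] g 0.275 j [-0.76  0.51  1.35  0.    1.28 -2.33]
[[1.0, -0.003, 0.001], [-0.001, 0.003, 1.0], [-0.003, -1.0, 0.003]]
shift [  1.7 162.3  -5.4]
```

View pics/w5.png

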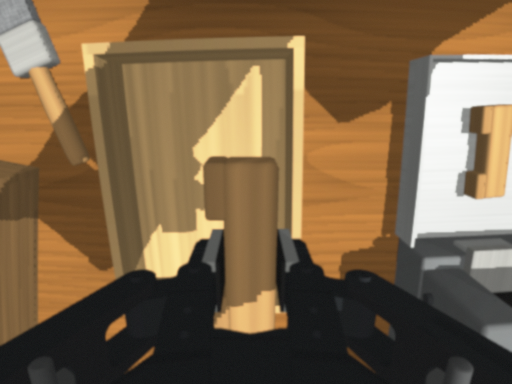

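Bridge A is held over the tote. The near rim corners are at (304,38) and (85,45), and the inner +y wall is at column ~290. I'll check the placing against the wrist view.

```bash
python3 - <<'E'
from h import *
w=cap("wrist"); print(plane(w,[(304,38),(85,45),(292,62),(300,150)],65).round(1)); st()
E
```

```text
[[ 385.6 -277.2   65. ]
 [ 388.8 -444.7   65. ]
 [ 402.9 -285.8   65. ]
 [ 470.5 -277.3   65. ]]
8.2 p [ 503.9 -317.7  176.8] F [-0.6  0.3 -0.1] g 0.272 j [-0.76  0.51  1.35  0.    1.28 -2.33]
[[1.0, -0.002, -0.001], [0.001, 0.002, 1.0], [-0.002, -1.0, 0.002]]
```

```bash
python3 -m handwheel '[{"grip":10,"tx":2,"ty":30,"tz":-5.5,"wx":0,"wy":0,"wz":0},{"grip":10,"tx":0,"ty":38,"tz":0,"wx":0,"wy":0,"wz":0},{"grip":10,"tx":0,"ty":38,"tz":0,"wx":0,"wy":0,"wz":0},{"grip":10,"tx":0,"ty":30,"tz":0,"wx":0,"wy":0,"wz":0},{"grip":10,"tx":0,"ty":15,"tz":0,"wx":0,"wy":0,"wz":0},{"grip":10,"tx":0,"ty":7,"tz":0,"wx":0,"wy":0,"wz":0},{"grip":10,"tx":0,"ty":3,"tz":0,"wx":0,"wy":0,"wz":0},{"grip":10,"tx":0,"ty":0,"tz":0,"wx":0,"wy":0,"wz":0},{"grip":10,"tx":0,"ty":0,"tz":0,"wx":0,"wy":0,"wz":0}]' 30
```

```text
time_s: 8.95
eef_pos: [507.3, -324.4, 18.9]
ee_rot: [-0.706, 0.708, 0.001, 0.001]
force: [1.2, -1.2, 7.8]
grip_width: 0.268
```

```bash
python3 - <<'E'
from h import *
st(); cap("wrist","w6"); st()
E
```

```text
8.95 p [ 507.3 -324.4   18.9] F [ 1.2 -1.2  7.8] g 0.268 j [-0.76  0.71  1.47  0.    0.96 -2.34]
[[1.0, 0.003, -0.001], [0.001, -0.003, 1.0], [0.003, -1.0, -0.003]]
9.0 p [ 507.3 -324.4   19. ] F [ 0.2 -1.6  7. ] g 0.274 j [-0.76  0.71  1.47  0.    0.96 -2.34]
[[1.0, 0.003, -0.001], [0.001, -0.003, 1.0], [0.003, -1.0, -0.003]]
```

View pics/w6.png

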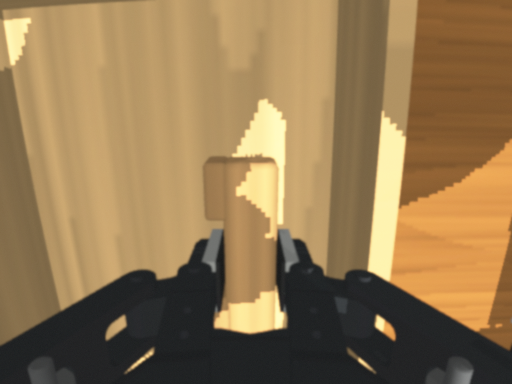

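The bridge is down on the tote floor, well clear of the walls, so I'll release it and lift.

```bash
python3 -m handwheel '[{"grip":40,"tx":0,"ty":0,"tz":0,"wx":0,"wy":0,"wz":0},{"grip":45,"tx":0,"ty":0,"tz":0,"wx":0,"wy":0,"wz":0},{"grip":45,"tx":0,"ty":0,"tz":0,"wx":0,"wy":0,"wz":0},{"grip":45,"tx":0,"ty":-10,"tz":0,"wx":0,"wy":0,"wz":0},{"grip":45,"tx":0,"ty":-25,"tz":0,"wx":0,"wy":0,"wz":0},{"grip":45,"tx":0,"ty":-35,"tz":0,"wx":0,"wy":0,"wz":0},{"grip":55,"tx":0,"ty":-35,"tz":0,"wx":0,"wy":0,"wz":0},{"grip":55,"tx":0,"ty":-35,"tz":0,"wx":0,"wy":0,"wz":0},{"grip":55,"tx":0,"ty":0,"tz":0,"wx":0,"wy":0,"wz":0}]' 30
python3 - <<'E'
from h import *
st(); cap("wrist","w7"); go((474.5,-81,150),(-.077,.997))
E
```

```text
time_s: 9.75
eef_pos: [508.4, -325.2, 165.3]
ee_rot: [-0.704, 0.71, 0.004, 0.003]
force: [0.6, -0.5, 0.9]
grip_width: 0.645
9.75 p [ 508.4 -325.2  165.3] F [ 0.6 -0.5  0.9] g 0.645 j [-0.76  0.53  1.35  0.    1.25 -2.34]
[[1.0, 0.009, -0.001], [0.001, -0.009, 1.0], [0.009, -1.0, -0.009]]
jaw 1 turn [ 0.0055 -0.0759  0.0056] then shift [-14.1  11.6 245.3]
jaw -1 turn [-0.0085  3.0657  0.0084] then shift [  14.1   11.6 -245.3]
```

View pics/w7.png

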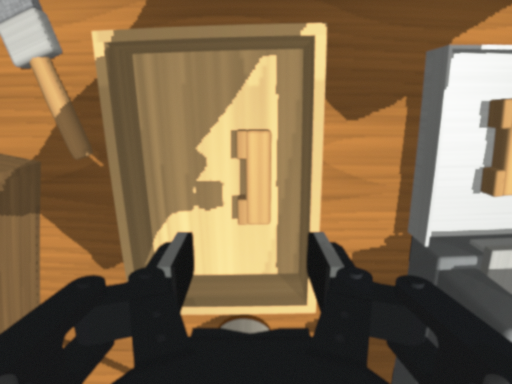

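Bridge A lies flat in the tote at (255,175). Now for bridge B.

```bash
python3 -m handwheel '[{"grip":60,"tx":0,"ty":0,"tz":15,"wx":0,"wy":-0.076,"wz":0},{"grip":60,"tx":-2,"ty":0,"tz":36,"wx":0,"wy":0,"wz":0},{"grip":60,"tx":-2,"ty":0,"tz":38,"wx":0,"wy":0,"wz":0},{"grip":60,"tx":-2,"ty":0,"tz":38,"wx":0,"wy":0,"wz":0},{"grip":60,"tx":-2,"ty":0,"tz":38,"wx":0,"wy":0,"wz":0},{"grip":60,"tx":-2,"ty":10,"tz":36,"wx":0,"wy":0,"wz":0},{"grip":60,"tx":-2,"ty":15,"tz":30,"wx":0,"wy":0,"wz":0},{"grip":60,"tx":-2,"ty":10,"tz":14,"wx":0,"wy":0,"wz":0},{"grip":60,"tx":0,"ty":0,"tz":0,"wx":0,"wy":0,"wz":0},{"grip":60,"tx":0,"ty":0,"tz":0,"wx":0,"wy":0,"wz":0}]' 30
python3 - <<'E'
from h import *
w=cap("wrist","w8"); st()
cs,_=wood(w,200,125,300,262)
for q in cs:
    if cv2.contourArea(q)<1000: continue
    x,y,W,H=cv2.boundingRect(q);print(x,y,W,H,bridge(q,w))
E
```

```text
time_s: 10.63
eef_pos: [474.2, -80.3, 121.7]
ee_rot: [0.707, -0.706, -0.027, 0.028]
force: [-0.1, -1.2, -0.0]
grip_width: 0.703
10.68 p [474.8 -81.3 122.2] F [ 0.5 -0.5 -0.5] g 0.702 j [-0.41  0.34  1.77 -0.    1.03 -2.06]
[[0.997, 0.0, -0.077], [0.077, -0.0, 0.997], [0.0, -1.0, -0.0]]
221 139 43 112 (array([474.94086, -86.32599], dtype=float32), array([474.5988  , -82.340645], dtype=float32), np.float32(0.08562613), np.float32(89.16579), np.float32(31.219496))
```

View pics/w8.png

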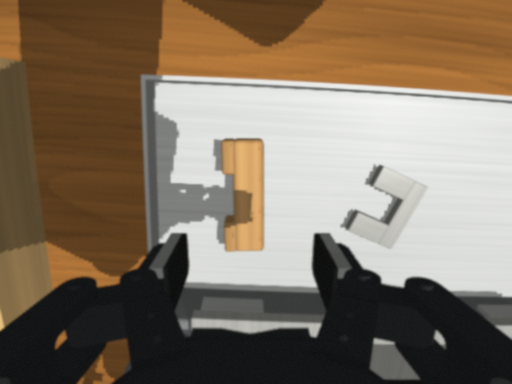

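Bridge B is aligned between the fingers, with its bar at columns 233–264. I'll descend and grip.

```bash
python3 -m handwheel '[{"grip":55,"tx":0,"ty":30,"tz":-1,"wx":0,"wy":0,"wz":0},{"grip":55,"tx":0,"ty":30,"tz":0,"wx":0,"wy":0,"wz":0},{"grip":55,"tx":0,"ty":25,"tz":0,"wx":0,"wy":0,"wz":0},{"grip":55,"tx":0,"ty":12,"tz":0,"wx":0,"wy":0,"wz":0},{"grip":55,"tx":0,"ty":5,"tz":0,"wx":0,"wy":0,"wz":0},{"grip":55,"tx":0,"ty":0,"tz":0,"wx":0,"wy":0,"wz":0},{"grip":55,"tx":0,"ty":0,"tz":0,"wx":0,"wy":0,"wz":0}]' 30
python3 -m handwheel '[{"grip":10,"tx":0,"ty":0,"tz":0,"wx":0,"wy":0,"wz":0},{"grip":10,"tx":0,"ty":0,"tz":0,"wx":0,"wy":0,"wz":0},{"grip":10,"tx":0,"ty":0,"tz":0,"wx":0,"wy":0,"wz":0},{"grip":10,"tx":0,"ty":0,"tz":0,"wx":0,"wy":0,"wz":0},{"grip":10,"tx":0,"ty":0,"tz":0,"wx":0,"wy":0,"wz":0},{"grip":10,"tx":0,"ty":0,"tz":0,"wx":0,"wy":0,"wz":0}]' 30
```

```text
time_s: 11.27
eef_pos: [475.4, -82.9, 20.8]
ee_rot: [-0.706, 0.707, 0.027, -0.026]
force: [0.8, -0.7, 0.6]
grip_width: 0.646
time_s: 11.77
eef_pos: [475.3, -82.4, 20.9]
ee_rot: [-0.706, 0.707, 0.027, -0.026]
force: [-1.3, -0.4, 6.6]
grip_width: 0.271
```

```bash
python3 -m handwheel '[{"grip":10,"tx":0,"ty":-8,"tz":0,"wx":0,"wy":0,"wz":0},{"grip":10,"tx":0,"ty":-20,"tz":0,"wx":0,"wy":0,"wz":0},{"grip":10,"tx":0,"ty":-35,"tz":0,"wx":0,"wy":0,"wz":0},{"grip":10,"tx":0,"ty":-35,"tz":0,"wx":0,"wy":0,"wz":0},{"grip":10,"tx":0,"ty":-35,"tz":0,"wx":0,"wy":0,"wz":0},{"grip":10,"tx":0,"ty":-20,"tz":0,"wx":0,"wy":0.077,"wz":0}]' 30
python3 -m handwheel '[{"grip":10,"tx":3,"ty":0,"tz":-20,"wx":0,"wy":0,"wz":0},{"grip":10,"tx":3,"ty":0,"tz":-36,"wx":0,"wy":0,"wz":0},{"grip":10,"tx":3,"ty":0,"tz":-36,"wx":0,"wy":0,"wz":0},{"grip":10,"tx":3,"ty":0,"tz":-36,"wx":0,"wy":0,"wz":0},{"grip":10,"tx":3,"ty":0,"tz":-36,"wx":0,"wy":0,"wz":0},{"grip":10,"tx":3,"ty":0,"tz":-36,"wx":0,"wy":0,"wz":0},{"grip":10,"tx":3,"ty":0,"tz":-36,"wx":0,"wy":0,"wz":0},{"grip":10,"tx":3,"ty":0,"tz":-36,"wx":0,"wy":0,"wz":0},{"grip":10,"tx":3,"ty":0,"tz":-26,"wx":0,"wy":0,"wz":0},{"grip":10,"tx":3,"ty":0,"tz":-15,"wx":0,"wy":0,"wz":0}]' 30
python3 -m handwheel '[{"grip":10,"tx":0,"ty":0,"tz":0,"wx":0,"wy":0,"wz":0},{"grip":10,"tx":0,"ty":0,"tz":0,"wx":0,"wy":0,"wz":0}]' 30
python3 - <<'E'
from h import *
w=cap("wrist","w9"); st(); go((507,-397,17)); 
E
```

```text
time_s: 12.27
eef_pos: [475.4, -82.3, 177.4]
ee_rot: [-0.706, 0.708, 0.001, 0.002]
force: [-0.1, -0.9, 0.9]
grip_width: 0.269
time_s: 13.1
eef_pos: [503.7, -397.9, 173.2]
ee_rot: [-0.707, 0.707, -0.001, 0.001]
force: [0.5, -0.1, -1.6]
grip_width: 0.274
time_s: 13.27
eef_pos: [504.1, -395.2, 173.0]
ee_rot: [0.707, -0.707, 0.001, -0.0]
force: [-0.5, -0.4, -0.6]
grip_width: 0.271
13.32 p [ 504.3 -394.5  173.2] F [ 0.6 -0.1 -0.4] g 0.271 j [-0.85  0.61  1.2   0.    1.33 -2.42]
[[1.0, -0.0, 0.001], [-0.001, 0.001, 1.0], [-0.0, -1.0, 0.001]]
shift [  2.7 156.2  -2.6]
```

View pics/w9.png

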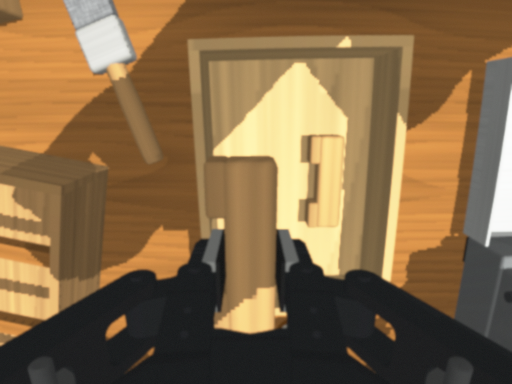

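```bash
python3 -m handwheel '[{"grip":10,"tx":2,"ty":30,"tz":1.5,"wx":0,"wy":0,"wz":0},{"grip":10,"tx":0,"ty":38,"tz":0,"wx":0,"wy":0,"wz":0},{"grip":10,"tx":0,"ty":36,"tz":0,"wx":0,"wy":0,"wz":0},{"grip":10,"tx":0,"ty":28,"tz":0,"wx":0,"wy":0,"wz":0},{"grip":10,"tx":0,"ty":13,"tz":0,"wx":0,"wy":0,"wz":0},{"grip":10,"tx":0,"ty":6,"tz":0,"wx":0,"wy":0,"wz":0},{"grip":10,"tx":0,"ty":1,"tz":0,"wx":0,"wy":0,"wz":0},{"grip":10,"tx":0,"ty":0,"tz":0,"wx":0,"wy":0,"wz":0},{"grip":10,"tx":0,"ty":0,"tz":0,"wx":0,"wy":0,"wz":0}]' 30
```

```text
time_s: 14.07
eef_pos: [507.2, -394.3, 23.1]
ee_rot: [-0.706, 0.708, 0.001, 0.001]
force: [-0.3, 0.1, -0.3]
grip_width: 0.272
```

```bash
python3 -m handwheel '[{"grip":10,"tx":0,"ty":2,"tz":0,"wx":0,"wy":0,"wz":0},{"grip":10,"tx":0,"ty":1.5,"tz":0,"wx":0,"wy":0,"wz":0},{"grip":10,"tx":0,"ty":0,"tz":0,"wx":0,"wy":0,"wz":0}]' 30;python3 -m handwheel '[{"grip":10,"tx":0,"ty":1.5,"tz":0,"wx":0,"wy":0,"wz":0},{"grip":10,"tx":0,"ty":0,"tz":0,"wx":0,"wy":0,"wz":0}]' 30
```

```text
time_s: 14.32
eef_pos: [507.3, -394.7, 20.4]
ee_rot: [-0.706, 0.708, 0.001, 0.001]
force: [-3.4, 3.9, 12.7]
grip_width: 0.266
time_s: 14.48
eef_pos: [507.4, -394.9, 20.2]
ee_rot: [-0.706, 0.709, 0.001, 0.001]
force: [-7.6, 6.9, 21.7]
grip_width: 0.271
```

```bash
python3 -m handwheel '[{"grip":10,"tx":0,"ty":-2.5,"tz":0,"wx":0,"wy":0,"wz":0},{"grip":10,"tx":0,"ty":0,"tz":0,"wx":0,"wy":0,"wz":0},{"grip":36,"tx":0,"ty":0,"tz":0,"wx":0,"wy":0,"wz":0},{"grip":36,"tx":0,"ty":0,"tz":0,"wx":0,"wy":0,"wz":0},{"grip":36,"tx":0,"ty":0,"tz":0,"wx":0,"wy":0,"wz":0},{"grip":36,"tx":0,"ty":-10,"tz":0,"wx":0,"wy":0,"wz":0},{"grip":36,"tx":0,"ty":-25,"tz":0,"wx":0,"wy":0,"wz":0},{"grip":36,"tx":0,"ty":-35,"tz":0,"wx":0,"wy":0,"wz":0},{"grip":36,"tx":0,"ty":-35,"tz":0,"wx":0,"wy":0,"wz":0},{"grip":36,"tx":0,"ty":-35,"tz":0,"wx":0,"wy":0,"wz":0}]' 30
python3 -m handwheel '[{"grip":85,"tx":0,"ty":-38,"tz":0,"wx":0,"wy":0,"wz":0},{"grip":85,"tx":0,"ty":-38,"tz":0,"wx":0,"wy":0,"wz":0},{"grip":85,"tx":0,"ty":-38,"tz":0,"wx":0,"wy":0,"wz":0},{"grip":85,"tx":0,"ty":-38,"tz":0,"wx":0,"wy":0,"wz":0},{"grip":85,"tx":0,"ty":-20,"tz":0,"wx":0,"wy":0,"wz":0},{"grip":85,"tx":0,"ty":0,"tz":0,"wx":0,"wy":0,"wz":0}]' 30
python3 - <<'E'
from h import *
w=cap("wrist","w10"); st()
E
```

```text
time_s: 15.32
eef_pos: [506.2, -393.6, 160.6]
ee_rot: [-0.707, 0.707, -0.0, 0.0]
force: [1.2, 0.1, 0.0]
grip_width: 0.425
time_s: 15.82
eef_pos: [506.8, -394.3, 336.6]
ee_rot: [-0.704, 0.71, 0.002, 0.003]
force: [-0.2, 0.1, 0.2]
grip_width: 0.995
15.87 p [ 506.6 -394.   333.2] F [-0.2  0.  -1.6] g 0.999 j [-0.84  0.55  0.89 -0.    1.7  -2.41]
[[1.0, 0.003, 0.001], [-0.001, -0.004, 1.0], [0.003, -1.0, -0.004]]
```

View pics/w10.png

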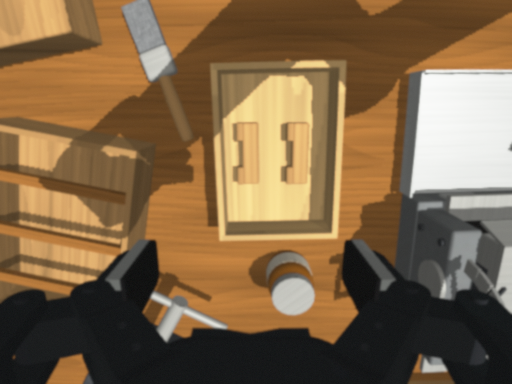

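Both bridges lie flat in the tote, at (247,153) and (297,153). Next I'll view the quadrant and clamp from two places.

```bash
python3 -m handwheel '[{"grip":85,"tx":25,"ty":0,"tz":35,"wx":0,"wy":0,"wz":0},{"grip":85,"tx":25,"ty":0,"tz":33,"wx":0,"wy":0,"wz":0},{"grip":85,"tx":25,"ty":0,"tz":33,"wx":0,"wy":0,"wz":0},{"grip":85,"tx":25,"ty":0,"tz":33,"wx":0,"wy":0,"wz":0},{"grip":85,"tx":25,"ty":0,"tz":30,"wx":0,"wy":0,"wz":0},{"grip":85,"tx":0,"ty":0,"tz":0,"wx":0,"wy":0,"wz":0},{"grip":85,"tx":0,"ty":0,"tz":0,"wx":0,"wy":0,"wz":0}]' 30
python3 - <<'E'
from h import *
import pickle
w=cap("wrist","w11"); pickle.dump(w,open("w11.pkl","wb")); st()
E
```

```text
time_s: 16.45
eef_pos: [631.5, -229.1, 328.6]
ee_rot: [0.708, -0.707, 0.0, 0.002]
force: [-0.1, -1.1, -0.3]
grip_width: 0.993
16.5 p [ 630.8 -230.5  329. ] F [ 0.8 -0.3  0.6] g 0.996 j [-0.52  0.65  0.75 -0.    1.75 -2.1 ]
[[1.0, -0.002, 0.0], [-0.0, 0.001, 1.0], [-0.002, -1.0, 0.001]]
```

View pics/w11.png

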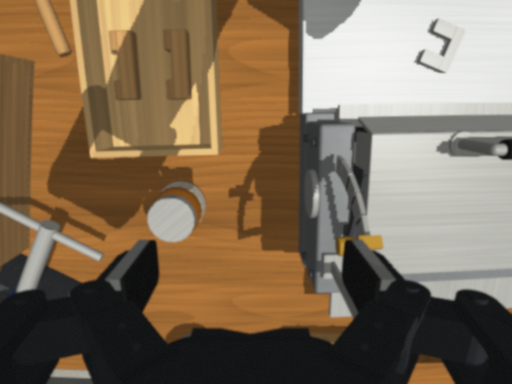

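The brass clamp is at about (358,243), partly behind the finger. I'll move back for a clear pair of views.

```bash
python3 -m handwheel '[{"grip":85,"tx":-30,"ty":0,"tz":-5,"wx":0,"wy":0,"wz":0},{"grip":85,"tx":-35,"ty":0,"tz":-10,"wx":0,"wy":0,"wz":0},{"grip":85,"tx":-15,"ty":0,"tz":-5,"wx":0,"wy":0,"wz":0},{"grip":85,"tx":0,"ty":0,"tz":0,"wx":0,"wy":0,"wz":0},{"grip":85,"tx":0,"ty":0,"tz":0,"wx":0,"wy":0,"wz":0}]' 30
python3 - <<'E'
from h import *
import pickle
w=cap("wrist","w12"); pickle.dump(w,open("w12.pkl","wb")); st(); zoom(w,"w12z",270,60,470,210,4)
E
python3 -m handwheel '[{"grip":85,"tx":0,"ty":0,"tz":30,"wx":0,"wy":0,"wz":0},{"grip":85,"tx":0,"ty":0,"tz":38,"wx":0,"wy":0,"wz":0},{"grip":85,"tx":0,"ty":0,"tz":38,"wx":0,"wy":0,"wz":0},{"grip":85,"tx":0,"ty":0,"tz":38,"wx":0,"wy":0,"wz":0},{"grip":85,"tx":0,"ty":0,"tz":26,"wx":0,"wy":0,"wz":0},{"grip":85,"tx":0,"ty":0,"tz":0,"wx":0,"wy":0,"wz":0},{"grip":85,"tx":0,"ty":0,"tz":0,"wx":0,"wy":0,"wz":0}]' 30
python3 - <<'E'
from h import *
import pickle
w=cap("wrist","w13"); pickle.dump(w,open("w13.pkl","wb")); st(); X=np.array([669.7,-144.4,236.8])
for n in ("w12","w13"): print(proj(pickle.load(open(n+".pkl","rb")),X))
E
```

```text
time_s: 16.92
eef_pos: [549.6, -252.0, 330.7]
ee_rot: [-0.707, 0.707, -0.001, 0.001]
force: [0.1, 1.8, -0.2]
grip_width: 0.999
16.97 p [ 550.4 -251.6  330.4] F [ 0.  -0.2  0.1] g 0.993 j [-0.62  0.46  1.04  0.    1.65 -2.19]
[[1.0, -0.0, 0.003], [-0.003, 0.0, 1.0], [-0.0, -1.0, 0.0]]
time_s: 17.55
eef_pos: [551.5, -79.6, 330.2]
ee_rot: [-0.707, 0.707, 0.0, -0.001]
force: [-0.7, 0.1, -0.4]
grip_width: 0.992
17.6 p [551.4 -80.7 330.1] F [-0.2 -0.8 -0.2] g 0.993 j [-0.36  0.34  1.21 -0.    1.6  -1.93]
[[1.0, -0.0, 0.0], [-0.0, -0.0, 1.0], [-0.0, -1.0, -0.0]]
[[370.14959744 321.5673822 ]]
[[178.50353792 321.35474059]]
```

View pics/w12.png

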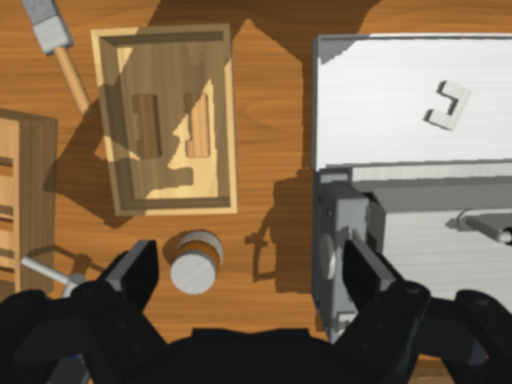

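View pics/w13.png

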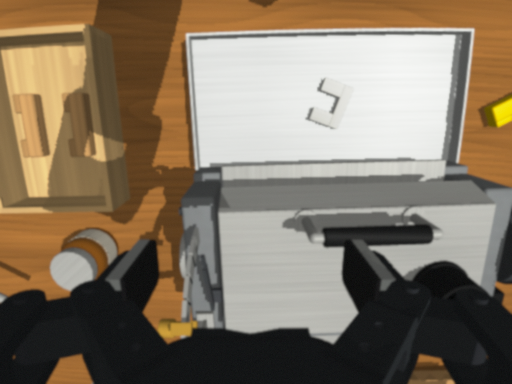

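These views hide the clamp behind the fingers, at about (178,325) in w13. The handle shows at (322–434, 235). I'll turn the jaws to the sander's x, as the handle needs anyway, and look at the clamp from there.

```bash
python3 -m handwheel '[{"grip":85,"tx":0,"ty":0,"tz":0,"wx":0,"wy":0.1184,"wz":0},{"grip":85,"tx":0,"ty":0,"tz":0,"wx":0,"wy":0.1184,"wz":0},{"grip":85,"tx":0,"ty":0,"tz":0,"wx":0,"wy":0.1184,"wz":0},{"grip":85,"tx":0,"ty":0,"tz":0,"wx":0,"wy":0.1184,"wz":0},{"grip":85,"tx":0,"ty":0,"tz":0,"wx":0,"wy":0.1184,"wz":0},{"grip":85,"tx":0,"ty":0,"tz":0,"wx":0,"wy":0.1184,"wz":0},{"grip":85,"tx":0,"ty":0,"tz":0,"wx":0,"wy":0.1184,"wz":0},{"grip":85,"tx":0,"ty":0,"tz":0,"wx":0,"wy":0.1184,"wz":0},{"grip":85,"tx":0,"ty":0,"tz":0,"wx":0,"wy":0.1184,"wz":0},{"grip":85,"tx":0,"ty":0,"tz":0,"wx":0,"wy":0.1184,"wz":0}]' 30
python3 -m handwheel '[{"grip":85,"tx":0,"ty":0,"tz":0,"wx":0,"wy":0.1184,"wz":0},{"grip":85,"tx":0,"ty":0,"tz":0,"wx":0,"wy":0.1184,"wz":0},{"grip":85,"tx":0,"ty":0,"tz":0,"wx":0,"wy":0.1184,"wz":0},{"grip":85,"tx":20,"ty":0,"tz":15,"wx":0,"wy":0,"wz":0},{"grip":85,"tx":20,"ty":0,"tz":20,"wx":0,"wy":0,"wz":0},{"grip":85,"tx":0,"ty":0,"tz":15,"wx":0,"wy":0,"wz":0},{"grip":85,"tx":0,"ty":0,"tz":0,"wx":0,"wy":0,"wz":0},{"grip":85,"tx":0,"ty":0,"tz":0,"wx":0,"wy":0,"wz":0}]' 30
python3 - <<'E'
from h import *
import pickle
w=cap("wrist","w14"); pickle.dump(w,open("w14.pkl","wb")); st()
E
```

```text
time_s: 18.43
eef_pos: [551.2, -82.2, 330.0]
ee_rot: [-0.585, 0.585, -0.397, 0.397]
force: [-0.5, 0.1, 0.9]
grip_width: 0.993
time_s: 19.1
eef_pos: [602.4, -120.5, 329.3]
ee_rot: [-0.507, 0.508, -0.493, 0.492]
force: [-0.4, -1.1, -0.5]
grip_width: 0.995
19.15 p [ 602.  -120.1  329.9] F [-0.   0.2 -0.1] g 0.996 j [-0.39  0.48  1.   -0.    1.66 -0.42]
[[0.03, -0.001, 1.0], [-1.0, 0.0, 0.03], [-0.0, -1.0, -0.001]]
```

View pics/w14.png

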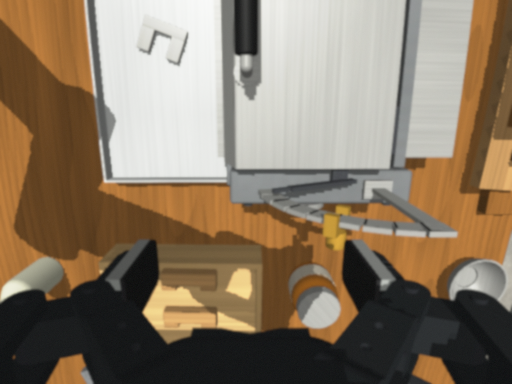

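This view is good. The pointer arm runs from (355,180) to its tip near (262,194), the quadrant arc runs (270,200)–(455,234), and the brass clamp is at (335,228). I'll take a second view shifted in x.

```bash
python3 -m handwheel '[{"grip":85,"tx":0,"ty":0,"tz":25,"wx":0,"wy":0,"wz":0},{"grip":85,"tx":0,"ty":0,"tz":35,"wx":0,"wy":0,"wz":0},{"grip":85,"tx":0,"ty":0,"tz":30,"wx":0,"wy":0,"wz":0},{"grip":85,"tx":0,"ty":0,"tz":0,"wx":0,"wy":0,"wz":0},{"grip":85,"tx":0,"ty":0,"tz":0,"wx":0,"wy":0,"wz":0}]' 30
python3 - <<'E'
from h import *
import pickle
w=cap("wrist","w15"); pickle.dump(w,open("w15.pkl","wb")); st(); zoom(w,"w15z",130,130,330,280,4)
v=pickle.load(open("w14.pkl","rb")); zoom(v,"w14z",220,130,420,280,4)
E
```

```text
time_s: 19.57
eef_pos: [692.7, -116.7, 328.2]
ee_rot: [-0.507, 0.508, -0.493, 0.491]
force: [-0.4, 0.9, 0.7]
grip_width: 0.997
19.62 p [ 691.8 -116.6  329.9] F [-0.2 -0.  -0.2] g 0.995 j [-0.33  0.74  0.57 -0.    1.82 -0.36]
[[0.031, -0.001, 1.0], [-1.0, 0.0, 0.031], [-0.0, -1.0, -0.001]]
```

View pics/w15z.png

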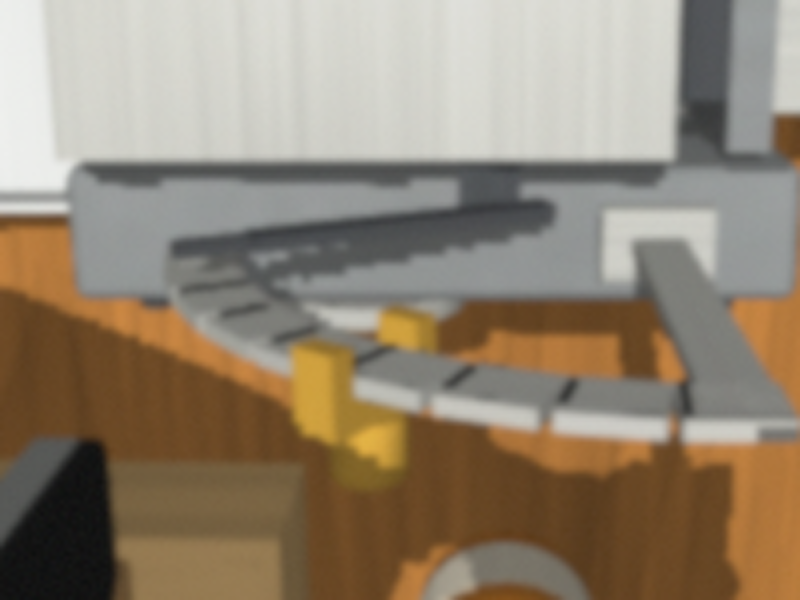

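View pics/w14z.png

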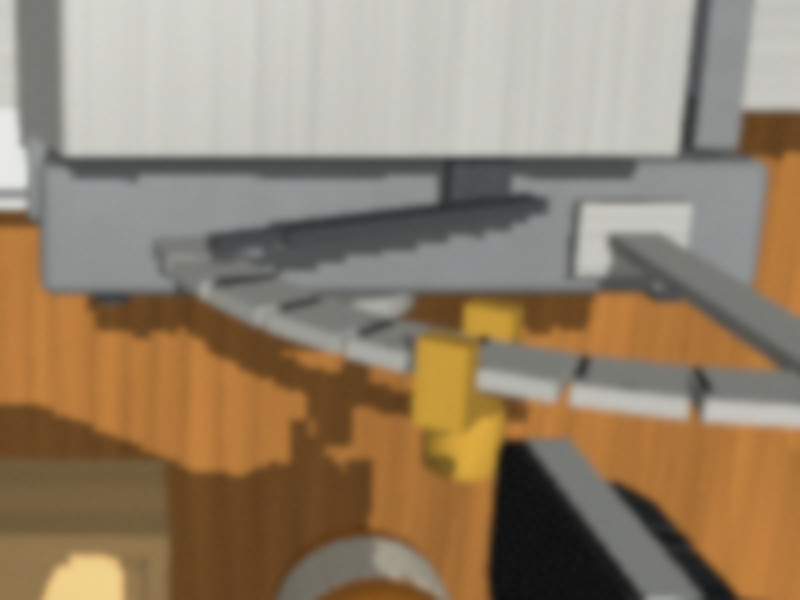

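```bash
python3 - <<'E'
from h import *
import pickle
v=pickle.load(open("w14.pkl","rb"));w=pickle.load(open("w15.pkl","rb"))
V=lambda p:(220+p[0]/4,130+p[1]/4);W=lambda p:(130+p[0]/4,130+p[1]/4)
yaw=.032; O=np.array([674.3,35.8,0]); Rs=np.array([[np.cos(yaw),-np.sin(yaw),0],[np.sin(yaw),np.cos(yaw),0],[0,0,1]])
def rep(n,a,b):
    X,e=tri([(v,V(a)),(w,W(b))]); s=Rs.T@(X-O); h=s-[60,0,145]
    ang=np.arctan2(h[2],-h[0]); print(n,X.round(1),"sander",s.round(1),"r",np.hypot(h[0],h[2]).round(1),"hood",(ang-np.radians(25)).round(3),"err",round(e[0],1)); return X
rep("A tl",(417,336),(294,345)); rep("A tr",(478,340),(354,348)); rep("A bl",(414,426),(295,437)); rep("A br",(472,430),(352,442))
rep("B tl",(467,300),(385,308)); rep("B tr",(522,303),(437,318))
rep("tip",(213,240),(172,245)); rep("pivot end",(545,205),(553,212))
rep("tray lip corner R",(28,150),(-1000,0)) if 0 else None
E
```

```text
A tl [ 658.2 -129.6  252. ] sander [ -21.4 -164.8  252. ] r 134.4 hood 0.484 err 0.1
A tr [ 669.5 -129.7  252.9] sander [ -10.1 -165.3  252.9] r 128.7 hood 0.558 err 0.1
A bl [ 658.6 -146.8  254.8] sander [ -21.6 -182.   254.8] r 136.8 hood 0.495 err 0.2
A br [ 669.4 -147.   255.7] sander [ -10.8 -182.5  255.7] r 131.4 hood 0.566 err 0.3
B tl [ 673.5 -129.1  230. ] sander [  -6.1 -164.8  230. ] r 107.6 hood 0.473 err 0.0
B tr [ 684.1 -129.3  232.5] sander [   4.5 -165.4  232.5] r 103.6 hood 0.57 err 0.7
tip [ 623.3 -125.2  201.2] sander [ -56.2 -159.3  201.2] r 129.1 hood 0.014 err 0.2
pivot end [ 711.  -123.8  163.4] sander [  31.6 -160.7  163.4] r 33.9 hood 0.139 err 0.1
```

The clamp's outer and inner ends triangulate to r ≈ 133 and 106 about the hinge and y ≈ −173, which matches the drawing, at a hood angle of ≈ 0.52. Next I'll go above the handle and measure it from two places, which also checks the hinge.

```bash
python3 -m handwheel '[{"grip":85,"tx":-30,"ty":0,"tz":-2,"wx":0,"wy":0,"wz":0},{"grip":85,"tx":-38,"ty":0,"tz":-4,"wx":0,"wy":0,"wz":0},{"grip":85,"tx":-38,"ty":0,"tz":-12,"wx":0,"wy":0,"wz":0},{"grip":85,"tx":-34,"ty":0,"tz":-12,"wx":0,"wy":0,"wz":0},{"grip":85,"tx":-10,"ty":0,"tz":-10,"wx":0,"wy":0,"wz":0},{"grip":85,"tx":0,"ty":0,"tz":0,"wx":0,"wy":0,"wz":0},{"grip":85,"tx":0,"ty":0,"tz":0,"wx":0,"wy":0,"wz":0}]' 30
python3 - <<'E'
from h import *
import pickle
w=cap("wrist","w16"); pickle.dump(w,open("w16.pkl","wb")); st()
E
python3 -m handwheel '[{"grip":85,"tx":0,"ty":0,"tz":-15,"wx":0,"wy":0,"wz":0},{"grip":85,"tx":0,"ty":0,"tz":-30,"wx":0,"wy":0,"wz":0},{"grip":85,"tx":0,"ty":0,"tz":-15,"wx":0,"wy":0,"wz":0},{"grip":85,"tx":0,"ty":0,"tz":0,"wx":0,"wy":0,"wz":0},{"grip":85,"tx":0,"ty":0,"tz":0,"wx":0,"wy":0,"wz":0}]' 30
python3 - <<'E'
from h import *
import pickle
w=cap("wrist","w17"); pickle.dump(w,open("w17.pkl","wb")); st()
E
```

```text
time_s: 20.2
eef_pos: [646.2, 32.3, 332.7]
ee_rot: [0.508, -0.507, 0.491, -0.493]
force: [0.6, -0.3, 1.1]
grip_width: 0.993
20.25 p [646.8  31.5 332. ] F [-0.1 -0.1  1.1] g 0.995 j [-0.13  0.57  0.86 -0.    1.71 -0.16]
[[0.03, 0.002, 1.0], [-1.0, -0.001, 0.03], [0.001, -1.0, 0.002]]
time_s: 20.67
eef_pos: [587.4, 29.2, 331.2]
ee_rot: [0.507, -0.507, 0.492, -0.493]
force: [0.2, 0.4, -0.9]
grip_width: 0.992
20.72 p [587.9  29.3 330.8] F [-0.5  0.6  0.7] g 0.996 j [-0.15  0.42  1.1  -0.    1.63 -0.18]
[[0.029, 0.001, 1.0], [-1.0, -0.0, 0.029], [0.0, -1.0, 0.001]]
```

View pics/w16.png

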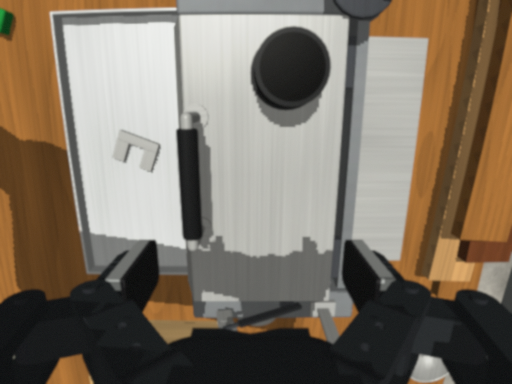

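View pics/w17.png

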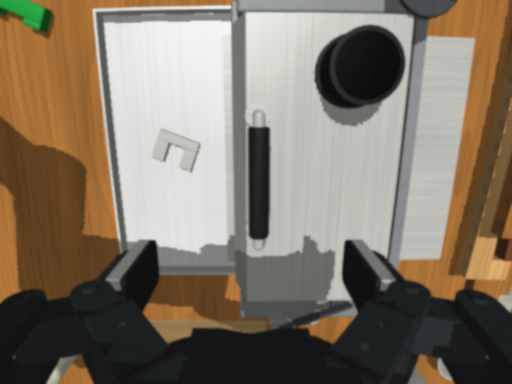

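The black sleeve shows at (178–200, 128–241) in w16 and (249–270, 126–241) in w17. The dust port is clear of it, up and to the right.

```bash
python3 - <<'E'
from h import *
import pickle
C={n:pickle.load(open(n+".pkl","rb")) for n in ("w16","w17")}
bx={"w16":(170,112,208,246),"w17":(240,110,280,246)}
E={}
for n,c in C.items():
    g=c["pixels"].max(2); x0,y0,x1,y1=bx[n]; m=np.zeros_like(g); m[y0:y1,x0:x1]=(g[y0:y1,x0:x1]<60)*255
    q=max(cv2.findContours(m,0,1)[0],key=cv2.contourArea); r=cv2.minAreaRect(q); b=cv2.boxPoints(r); b=b[np.argsort(b[:,1])]
    E[n]=((b[0]+b[1])/2,(b[2]+b[3])/2); print(n,E[n],r[1])
P=[tri([(C["w16"],E["w16"][i]),(C["w17"],E["w17"][i])]) for i in (0,1)]
for p in P: print(p[0].round(1),p[1][0])
m=(P[0][0]+P[1][0])/2; d=P[0][0]-P[1][0]; print("mid",m,"len",np.linalg.norm(d),"yaw",np.arctan2(-d[0],d[1]))
E
```

```text
w16 (array([186.96135, 129.26517], dtype=float32), array([192.75139, 239.27621], dtype=float32)) (110.1633071899414, 19.762121200561523)
w17 (array([258.5, 128. ], dtype=float32), array([258.5, 238. ], dtype=float32)) (110.0, 19.0)
[593.1  79.6 215.2] 0.19618396626664925
[596.4 -17.1 217. ] 0.23464170430595424
mid [594.75180882  31.25989909 216.10075341] len 96.71790609790744 yaw 0.03378622982934247
```

The handle's middle is at (594.8, 31.3, 216), length 97, matching the sander fit (594.3, 33.3, 217). I'll descend and grip.

```bash
python3 -m handwheel '[{"grip":60,"tx":-2,"ty":20,"tz":7,"wx":0,"wy":0,"wz":0},{"grip":60,"tx":0,"ty":30,"tz":0,"wx":0,"wy":0,"wz":0},{"grip":60,"tx":0,"ty":30,"tz":0,"wx":0,"wy":0,"wz":0},{"grip":60,"tx":0,"ty":25,"tz":0,"wx":0,"wy":0,"wz":0},{"grip":60,"tx":0,"ty":15,"tz":0,"wx":0,"wy":0,"wz":0},{"grip":60,"tx":0,"ty":10,"tz":0,"wx":0,"wy":0,"wz":0},{"grip":60,"tx":0,"ty":3,"tz":0,"wx":0,"wy":0,"wz":0},{"grip":60,"tx":0,"ty":0,"tz":0,"wx":0,"wy":0,"wz":0},{"grip":60,"tx":0,"ty":0,"tz":0,"wx":0,"wy":0,"wz":0}]' 40
python3 - <<'E'
from h import *
st(); cap("wrist","w18"); go((594.8,31.3,197.5))
E
```

```text
time_s: 21.47
eef_pos: [595.2, 32.4, 198.5]
ee_rot: [0.508, -0.507, 0.492, -0.493]
force: [0.2, -0.4, 0.9]
grip_width: 0.704
21.47 p [595.2  32.4 198.5] F [ 0.2 -0.4  0.9] g 0.704 j [-0.14  0.49  1.32  0.    1.32 -0.17]
[[0.03, 0.002, 1.0], [-1.0, -0.0, 0.03], [0.0, -1.0, 0.002]]
shift [ 1.1  1.2 -0.4]
```

View pics/w18.png

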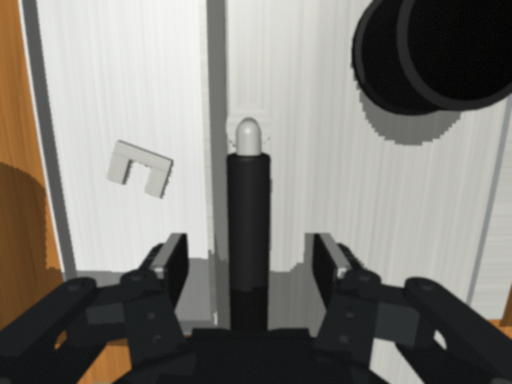

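The sleeve is centred between the fingers at column 249, so I'll close.

```bash
python3 -m handwheel '[{"grip":5,"tx":0,"ty":1,"tz":0,"wx":0,"wy":0,"wz":0},{"grip":5,"tx":0,"ty":0,"tz":0,"wx":0,"wy":0,"wz":0},{"grip":5,"tx":0,"ty":0,"tz":0,"wx":0,"wy":0,"wz":0},{"grip":5,"tx":0,"ty":0,"tz":0,"wx":0,"wy":0,"wz":0},{"grip":5,"tx":0,"ty":0,"tz":0,"wx":0,"wy":0,"wz":0},{"grip":5,"tx":0,"ty":0,"tz":0,"wx":0,"wy":0,"wz":0},{"grip":5,"tx":0,"ty":0,"tz":0,"wx":0,"wy":0,"wz":0}]' 50
python3 - <<'E'
from h import *
st()
# arc rows from 0 to 0.52 in 10 + 10
r=157.4; f=np.arctan2(72,140)+np.linspace(0,.524,15); x=-r*np.cos(f); z=r*np.sin(f); print(np.c_[np.diff(x),-np.diff(z)].round(1).tolist(), x[-1]-x[0],z[-1]-z[0])
E
```

```text
time_s: 22.1
eef_pos: [594.5, 32.6, 196.9]
ee_rot: [0.508, -0.508, 0.492, -0.492]
force: [-4.4, -0.3, 5.8]
grip_width: 0.189
22.1 p [594.5  32.6 196.9] F [-4.4 -0.3  5.8] g 0.189 j [-0.14  0.49  1.33 -0.    1.32 -0.17]
[[0.031, 0.0, 1.0], [-1.0, -0.0, 0.031], [0.0, -1.0, 0.0]]
[[2.8, -5.2], [3.0, -5.1], [3.2, -5.0], [3.4, -4.8], [3.5, -4.7], [3.7, -4.6], [3.9, -4.4], [4.0, -4.3], [4.2, -4.1], [4.3, -4.0], [4.5, -3.8], [4.6, -3.6], [4.8, -3.5], [4.9, -3.3]] 54.799335882325195 60.37676219757347
```

```bash
python3 -m handwheel '[{"grip":5,"tx":0,"ty":-5.2,"tz":2.8,"wx":0,"wy":0,"wz":0},{"grip":5,"tx":0,"ty":-5.1,"tz":3.0,"wx":0,"wy":0,"wz":0},{"grip":5,"tx":0,"ty":-5.0,"tz":3.2,"wx":0,"wy":0,"wz":0},{"grip":5,"tx":0,"ty":-4.8,"tz":3.4,"wx":0,"wy":0,"wz":0},{"grip":5,"tx":0,"ty":-4.7,"tz":3.5,"wx":0,"wy":0,"wz":0},{"grip":5,"tx":0,"ty":-4.6,"tz":3.7,"wx":0,"wy":0,"wz":0}]' 50
python3 -m handwheel '[{"grip":5,"tx":0,"ty":-4.4,"tz":3.9,"wx":0,"wy":0,"wz":0},{"grip":5,"tx":0,"ty":-4.3,"tz":4.0,"wx":0,"wy":0,"wz":0},{"grip":5,"tx":0,"ty":-4.1,"tz":4.2,"wx":0,"wy":0,"wz":0},{"grip":5,"tx":0,"ty":-4.0,"tz":4.3,"wx":0,"wy":0,"wz":0}]' 50
python3 - <<'E'
from h import *
st(); cap("wrist","w19")
E
```

```text
time_s: 22.6
eef_pos: [613.7, 33.2, 226.1]
ee_rot: [-0.507, 0.508, -0.493, 0.492]
force: [-7.0, -0.7, 0.7]
grip_width: 0.192
time_s: 22.93
eef_pos: [630.4, 33.8, 243.2]
ee_rot: [-0.507, 0.508, -0.493, 0.492]
force: [-4.3, -0.6, 0.9]
grip_width: 0.192
22.93 p [630.4  33.8 243.2] F [-4.3 -0.6  0.9] g 0.192 j [-0.13  0.55  1.12 -0.    1.48 -0.16]
[[0.031, -0.001, 1.0], [-1.0, 0.0, 0.031], [-0.0, -1.0, -0.001]]
```

View pics/w19.png

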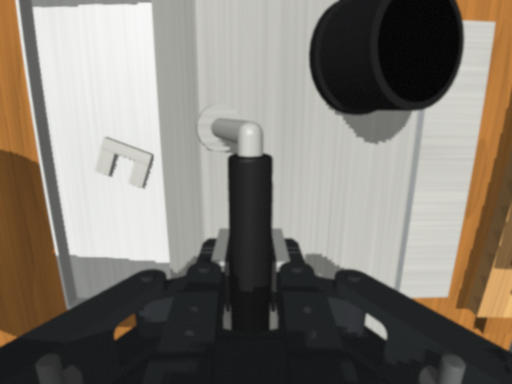

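The hood is swinging up with the sleeve firmly held. I'll do the rest of the arc.

```bash
python3 -m handwheel '[{"grip":5,"tx":0,"ty":-3.8,"tz":4.5,"wx":0,"wy":0,"wz":0},{"grip":5,"tx":0,"ty":-3.6,"tz":4.6,"wx":0,"wy":0,"wz":0},{"grip":5,"tx":0,"ty":-3.5,"tz":4.8,"wx":0,"wy":0,"wz":0},{"grip":5,"tx":0,"ty":-3.3,"tz":4.9,"wx":0,"wy":0,"wz":0},{"grip":5,"tx":0,"ty":0,"tz":0,"wx":0,"wy":0,"wz":0},{"grip":5,"tx":0,"ty":0,"tz":0,"wx":0,"wy":0,"wz":0},{"grip":5,"tx":0,"ty":0,"tz":0,"wx":0,"wy":0,"wz":0}]' 50
python3 - <<'E'
from h import *
import pickle
st(); a=cap("top"); b=cap("scene"); w=cap("wrist","w20"); pickle.dump((a,b),open("ab20.pkl","wb"))
zoom(a,"t20",260,80,350,190,5); zoom(b,"s20",220,180,360,290,5)
E
```

```text
time_s: 23.57
eef_pos: [648.9, 34.3, 257.2]
ee_rot: [-0.508, 0.508, -0.492, 0.492]
force: [-5.9, 0.7, 4.4]
grip_width: 0.191
23.57 p [648.9  34.3 257.2] F [-5.9  0.7  4.4] g 0.191 j [-0.13  0.59  1.02 -0.    1.53 -0.16]
[[0.031, -0.0, 1.0], [-1.0, -0.0, 0.031], [0.0, -1.0, -0.0]]
```

View pics/t20.png

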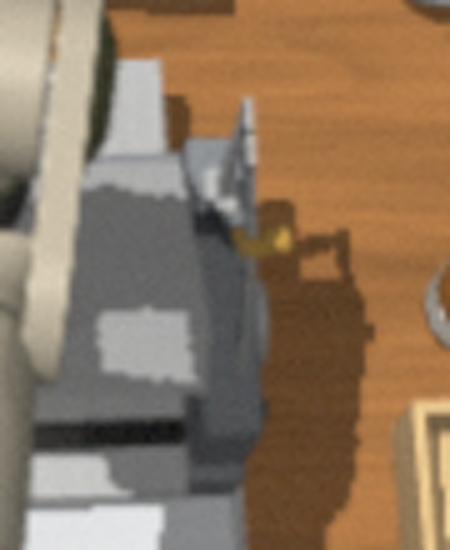

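View pics/s20.png

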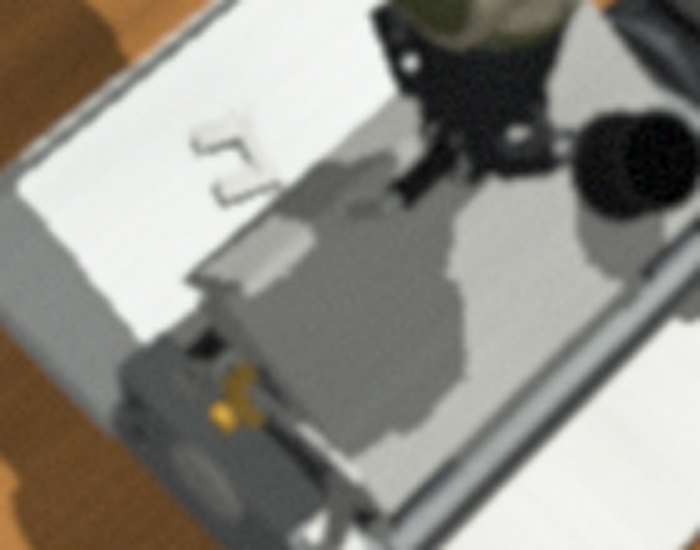

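View pics/w20.png

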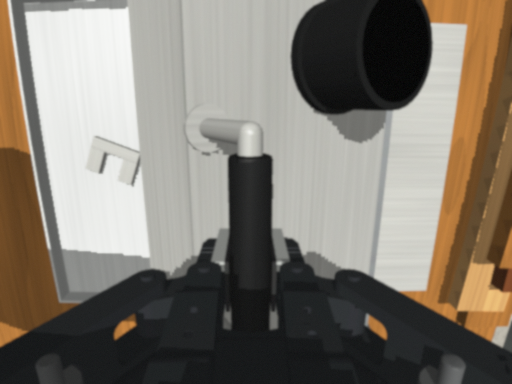

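Both views show the pointer arm running from (325,480) towards the clamp at (240,390) in the scene zoom, so it looks lined up. I'll check by casting rays onto the pointer's plane (sander y ≈ −160).

```bash
python3 - <<'E'
from h import *
import pickle
a,b=pickle.load(open("ab20.pkl","rb")); zoom(b,"s20b",255,240,310,290,12); zoom(a,"t20b",290,95,325,145,12)
E
```

View pics/s20b.png

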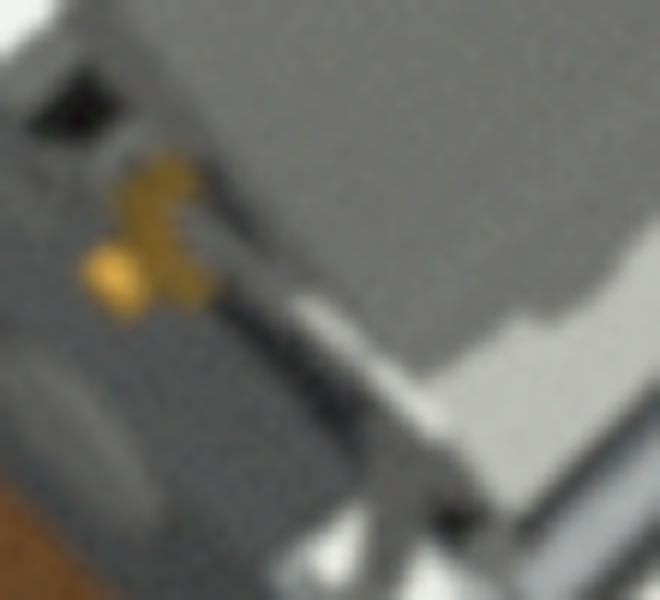

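View pics/t20b.png

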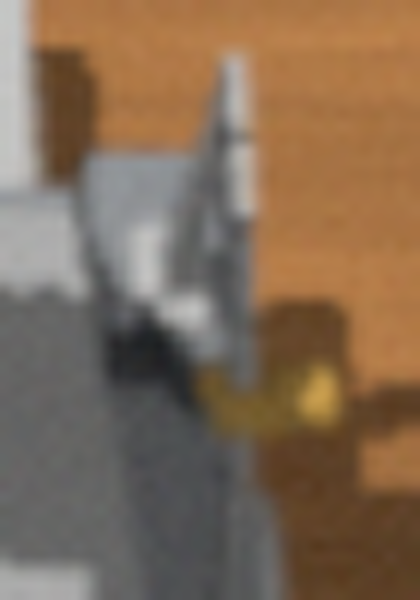

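```bash
python3 - <<'E'
from h import *
import pickle
a,b=pickle.load(open("ab20.pkl","rb"))
yaw=.033; H=np.array([734.6,36.6,145.]); Rs=np.array([[np.cos(yaw),-np.sin(yaw),0],[np.sin(yaw),np.cos(yaw),0],[0,0,1]])
S=lambda u,v:(255+u/12,240+v/12);T=lambda u,v:(290+u/12,95+v/12)
def cast(c,uv,y):
    o,d=ray(c,uv);o=Rs.T@(o-H);d=Rs.T@d[0]; X=o+d*(y-o[1])/d[1]; return X.round(1),np.hypot(X[0],X[2]).round(1),(np.arctan2(X[2],-X[0])-np.radians(25)).round(3)
for p in ((215,290),(280,350),(340,430)): print("scene dark",p,cast(b,S(*p),-160),cast(b,S(*p),-166))
for n,c,uv in (("top",a,T),("scene",b,S)):
  for th in (.45,.52,.6):
    for r in (60,90,120):
      ph=th+np.radians(25); q=proj(c,H+Rs@np.array([-r*np.cos(ph),-160,r*np.sin(ph)]))[0]; o=uv(0,0); print(n,th,r,((q-o)*12).round(0))
E
```

```text
scene dark (215, 290) (array([ -64. , -160. ,   45.4]), np.float64(78.5), np.float64(0.181)) (array([ -58.8, -166. ,   67.4]), np.float64(89.4), np.float64(0.416))
scene dark (280, 350) (array([ -43.2, -160. ,   48. ]), np.float64(64.6), np.float64(0.401)) (array([ -38.5, -166. ,   69.9]), np.float64(79.8), np.float64(0.631))
scene dark (340, 430) (array([ -23.2, -160. ,   35.4]), np.float64(42.4), np.float64(0.554)) (array([ -19. , -166. ,   57.6]), np.float64(60.6), np.float64(0.817))
top 0.45 60 [152. 344.]
top 0.45 90 [169. 382.]
top 0.45 120 [187. 422.]
top 0.52 60 [152. 329.]
top 0.52 90 [170. 358.]
top 0.52 120 [188. 389.]
top 0.6 60 [153. 310.]
top 0.6 90 [170. 330.]
top 0.6 120 [189. 350.]
scene 0.45 60 [296. 368.]
scene 0.45 90 [241. 275.]
scene 0.45 120 [184. 178.]
scene 0.52 60 [307. 375.]
scene 0.52 90 [257. 284.]
scene 0.52 120 [206. 191.]
scene 0.6 60 [321. 384.]
scene 0.6 90 [277. 297.]
scene 0.6 120 [232. 208.]
```

```bash
python3 - <<'E'
from h import *
import pickle
a,b=pickle.load(open("ab20.pkl","rb"))
for n,c,(x0,y0,x1,y1) in (("t21",a,(290,95,325,145)),("s21",b,(255,235,310,285))):
    im=c["pixels"][y0:y1,x0:x1,::-1].astype(float); im=np.clip(im*2.2-60,0,255).astype(np.uint8)
    cv2.imwrite(f"pics/{n}.png",cv2.resize(im,None,fx=11,fy=11,interpolation=cv2.INTER_NEAREST))
E
```

```text
(no output)
```

View pics/t21.png

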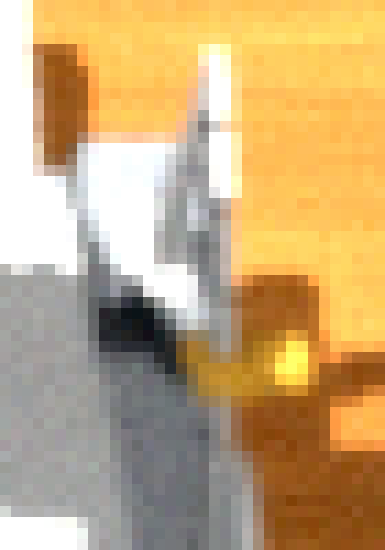

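View pics/s21.png

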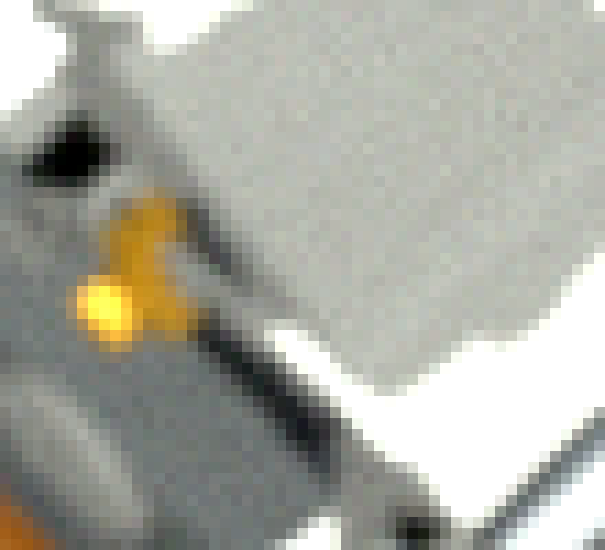

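The top view puts the dark pointer tip right at the brass clamp, at zoom (175,362) against (200,365). The scene view agrees. The handle's travel gives a hood angle of 0.52, against 0.525 measured for the clamp. I'll check once more that it is steady and the bystanders are in place, then hand in.

```bash
python3 -m handwheel '[{"grip":5,"tx":0,"ty":0,"tz":0,"wx":0,"wy":0,"wz":0},{"grip":5,"tx":0,"ty":0,"tz":0,"wx":0,"wy":0,"wz":0},{"grip":5,"tx":0,"ty":0,"tz":0,"wx":0,"wy":0,"wz":0}]' 50
python3 - <<'E'
from h import *
st(); cap("scene","fin")
E
```

```text
time_s: 23.97
eef_pos: [648.9, 34.3, 257.1]
ee_rot: [-0.508, 0.508, -0.492, 0.492]
force: [-6.2, 0.3, 4.2]
grip_width: 0.192
23.97 p [648.9  34.3 257.1] F [-6.2  0.3  4.2] g 0.192 j [-0.13  0.59  1.02 -0.    1.53 -0.16]
[[0.031, -0.0, 1.0], [-1.0, 0.0, 0.031], [-0.0, -1.0, -0.0]]
```

View pics/fin.png

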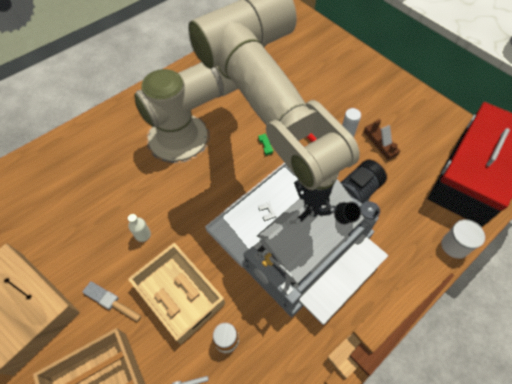

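The final view shows both bridges in the tote at (165,300) and (187,285), and the gauge in the tray at (267,212). The hood is held up and the bystanders that can be seen are in place. The arm is steady.

```bash
python3 -c "
from rig import ctrl
print(ctrl.finish_job())"
```

```text
the job is handed in; nothing more can be done
None
```

Both bridges are lying flat in the plywood tote, and the steel gauge is still in the tray. I lifted the hood by its handle and handed the job in at about 24 s, with the arm still holding it at the clamp setting.

**Last checks**
- **Hood angle:** the handle's travel puts the hood at about 0.52 rad. The clamp measured 0.522–0.526 rad from two wrist-camera places. I didn't touch the clamp.
- **Steadiness:** the arm did not move over the last 0.4 s of checks, and the load at the handle was about 7 N.
- **Bench:** nothing on the bench looked disturbed in the last picture. The arm hid part of the left side, including most of the screwdriver and the yellow look-alike.

**What was less certain**
- **Pointer alignment:** in the final pose the pointer could only be checked in the two coarse fixed views, about 3 mm per pixel. The top view shows its tip at the clamp to within roughly a pixel, about 0.02 rad. The scene view agrees, but it looks along the pointer too edge-on to give an angle.
- **Tote rim and tray lip heights:** the two fixed cameras read these 6–8 mm low. The wrist views fitted the given sizes, so I relied on those.
- **Second bridge:** it was pressed on the tote floor with a little over 20 N before I backed off and let go.

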